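# Pin the stop block on its bar

## Task

Secure the plywood stop block on the square bar: take the linchpin out of the wooden rack, find the hole near the bar's free end by feel and push the pin straight down, firmly but without forcing, until its flange sits on the bar, with its ring sticking out beyond the bar's end. Then swing the ring down over the bar's end until it stops against the foot of the pin, let go, and leave the hammer, the sanding block and the jar where they are.

Things in the scene. Friction and masses are not known exactly. Their poses are not given: they have to be found in the camera images.
- stand: Grey steel stand fixed to the bench: base plate 120 x 100 x 10 mm, post 50 x 56 mm, 125 mm tall (bolt on top to 140 mm). Origin: centre of its underside. x is level and points along the bar to the bar's free end; z is up.
- sleeve (a point): Where the bar leaves the post, on its top face. Bar: dark steel, 24 mm square, underside 86 mm and top 110 mm above the bench; clamped, pushes under 60 N do not move it. On it a plywood stop block, 36 mm along the bar, 66 mm wide, top 8 mm above the bar's top, its face 35 mm from the hole's centre. Axes as the stand.
- hole (a point): Fixed point on the stand (x 114, z 110 mm), level with the bar's top: the hole's place with the bar pushed fully in. The bar is pulled out by an unmeasured amount: the real hole's centre lies 4 to 28 mm from here along +x, on the bar's centre line, 18 mm from the bar's end. Hole: vertical, through, 15.5 (x) by 11.5 mm, 1 mm chamfer; a sprung ball in its side wall holds up the pin: push 4 to 20 N.
- pin: Loose steel linchpin, about 0.12 kg, upright in the rack. Origin: middle of the underside of its flange; z up. Below: shank 14 (x) by 10 mm, 40 mm long, last 3 mm tapering to 12 by 8. Above: flange 28 x 26 x 10 mm, then a flat grip tab. Its x points to the side where the ring sticks out; seated, it must point as the stand's x.
- tab (a point): Middle of the grip tab, 33 mm above the pin's origin. The tab is 28 mm (x) by 12 mm (y), from 10 to 51 mm above the origin: pinch its flat sides, along the pin's y. Axes as the pin.
- hinge (a point): Middle of the ring's hinge line, which runs along the pin's y, 6 mm above the pin's origin. Axes as the pin.
- ring (a joint): Angle of the pin's ring. 0: level, sticking out along the pin's x; positive: swung down; it stops at 1.36, against the pin's foot, under the bar. Stiff hinge, stays where left (friction 0.1 N m). Two straight legs of 5 mm wire at y = -25 and +25 mm, 36 mm long, rounded to a cross piece at 44 mm. With the pin seated each leg is 10 mm clear of the bar's side: push a leg there.
- ring_end (a point): Middle of the ring's cross piece, 44 mm from the hinge line.
- rack: Fixed wooden block, 112 x 36 x 55 mm (x, y, z), origin at the centre of its underside. A 17 x 13 mm hole 47 mm deep, 38 mm along its x from the origin, holds the pin, whose flange rests on the block's top; the ring sticks out past the block's end.
- hammer: Loose hammer lying on the bench, 260 mm long; leave it alone. Origin: middle of its underside; x along the handle to the head.
- sander: Loose sanding block 75 x 50 x 27 mm; leave it alone. Origin: centre of its underside.
- jar: Loose jar 64 mm across, 85 mm tall; leave it standing. Origin: centre of its underside.
Things that resemble listed ones, but are neither listed nor needed, are in the scene too. Leave any blue look-alike of the pin alone.

How it is judged:
By the outcome, as a careful person would: the job done as asked, in the order asked, and still so for the second after the job is handed in, with the robot touching nothing.
It also fails if it takes over 67 s, if anything falls off the work surface, if the arm or the gripper's body presses on something with over 40 N, if the wrist force passes 120 N, or if a joint passes its speed limit or range.

## Robot

A 6-joint arm with a two-finger parallel gripper is mounted at the origin on the work surface. World frame = base frame: x ahead of the robot, y to its left, z up, the work surface at z = 0. Lengths are in m, angles in degrees, forces in N, time in s.
With the tool pointing down it reaches from about 0.375 to 0.9 m from the base axis. Payload 3.1 kg.
Tool frame: the origin (TCP) lies between the finger pads; the fingertips stand 11 mm ahead of it and the grasp point (between the pads) lies 8 mm behind it; z points along the fingers, y is the direction in which the jaws open and shut (so a half turn about z gives the same grasp; the last joint's range is limited). The gripper opens to 87 mm and grips with 3 to 60 N. Pads are 19 mm wide; open, the fingers measure 117 mm over their backs; the gripper's body (75 mm by 190 mm) begins 51 mm behind the grasp point.
Start: joints at [-83.852, 30.224, 82.088, -0, 67.689, -10.227], TCP at [0.176, -0.6, 0.234] pointing down, gripper open.
Joint ranges: [-176.69, 176.69], [-43.24, 126.21], [12.49, 139.97], [-82, 262], [0, 151.66], [-163.58, 163.58]. Speed limits (degrees/s): [159.86, 159.86, 180, 180, 180, 180].

## Interface

Orientations are given as a 3x3 rotation matrix whose columns are the frame's x, y, z axes.
In Python, from rig import bot, vision gives the robot as it stands. The module is installed in compiled form; this text tells all that it offers.
- The arm moves only by the tool jog_arm, never from a script. Its argument "rows" is a list of rows, each an object with "dp": the shift along the tool's x, y, z in mm, a list of three; "turn": the turn, a rotation vector about the tool's x, y, z in degrees, a list of three; "grip": the opening, from 0 (shut) to 1 (fully open). A call has 1 to 10 rows; each row is the pose to reach, as a shift and turn from the pose commanded when the call began, along the tool's axes at that moment; what a row does not reach only later rows make up. A row lasts 1/10 s, in which the tool goes at most 50 mm and 8.59 degrees, less where a joint would pass 70% of its speed; a pose out of reach is approached as far as the arm can. A call with a gripper value outside its range is refused whole. The fingers move at their own pace and stop on an object; the grip force is fixed at half the most. Time passes only in rows, so rows that repeat a pose let the fingers close. It gives the time, the measured TCP pose, the force and the opening at its end, in the units of the state.
- bot.read_state(): the state, without advancing time (a new reading comes with each control period).
- vision.capture(name): name is "scene" or "side" or "wrist"; returns (picture, depth): 400x640x3 uint8, red, green, blue; 400x640 float32, m along the optical axis (not along the pixel's ray), 0 where there is no reading.
- vision.camera_info(name): a dict with "vertical_fov" (degrees; the focal length in pixels is half the picture's height over the tangent of half this angle, whatever the lens; pixels are square), "cx", "cy" (the principal point, pixels), "position" and "rotation" of the camera in the world. Camera axes: x right, y down, z forward; pixel columns grow to the right and rows downward; lengths in m; the calibration is good to about 2 mm. A picture is of the moment at which its call begins: read the wrist's pose just before it. camera_info takes no time and is no camera call; for the wrist camera it gives the pose at the moment of the call.
- bot.hand_in(): hands the job in, once; it reports no verdict.
The state is a dict: "time_s": time; "joint_positions": joint angles; "qvel": joint speeds; "tau": joint torques, N m; "position": TCP position; "tcp_rot": TCP orientation; "force": force on the tool from outside, world axes, zero at the start; "moment": the same for the moment, N m; "opening": opening from 0.0 (shut) to 1.0 (fully open).
Only numpy, scipy, OpenCV 4.12 (cv2) and the standard library are available. Lean on these libraries where they do the work, as an engineer would, in place of code of your own. Each camera call takes 0.05 s, during which the arm holds its last target.

## Working session

There is one attempt and no reset: what is moved stays moved. The work goes in short steps, Python scripts to look and compute and a tool call to move; the robot and the scene stay as the last step left them, time stands still between calls to the robot, and variables do not carry over. Pictures are saved under pics/ and viewed, and the job is handed in when it is done.

Besides the shell and the picture viewer there is one more tool, called after "Emit:" by a JSON object that holds its "method" and its "body". jog_arm: Moves the arm, as the interface text tells. Its arguments: {"type":"object","properties":{"rows":{"type":"array"}},"required":["rows"]}

```bash
mkdir -p pics; ls; python3 - <<'E'
from rig import bot, vision
import cv2
s=bot.read_state()
for k in s: print(k,s[k])
for n in ("scene","side","wrist"):
    i=vision.camera_info(n); print(n,i)
    p,d=vision.capture(n)
    cv2.imwrite(f"pics/{n}0.png",p[:,:,::-1])
    import numpy as np
    np.save(f"{n}0_d.npy",d); np.save(f"{n}0_p.npy",p)
E
```

```text
pics
time_s 0.0
joint_positions [-8.38537866e+01  3.02798395e+01  8.21564597e+01 -2.76792191e-03
  6.76869474e+01 -1.02290831e+01]
qvel [ 0.07745481  0.0851923   0.13851794 -0.02533452  0.00386588 -0.02891516]
tau [-1.45348831e-04 -4.40045142e+01 -1.76594335e+01  6.33193413e-02
  5.81333600e-02 -1.59052288e-04]
position [ 0.17612525 -0.59893899  0.23256181]
tcp_rot [[ 9.59430481e-01  2.81945167e-01 -2.74740491e-04]
 [ 2.81945098e-01 -9.59428167e-01  2.13390859e-03]
 [ 3.38051447e-04 -2.12479868e-03 -9.99997685e-01]]
force [ 0.05042567  0.21194718 -0.16518187]
moment [-0.02914032 -0.02081409  0.00467055]
opening 1.0008748612129301
scene {'vertical_fov': 57.07152803743068, 'cx': 323.5967392939981, 'cy': 194.8962907435317, 'position': array([ 1.06071939, -0.36076142,  0.71592696]), 'rotation': array([[ 0.44271833,  0.6780857 , -0.58668583],
       [ 0.89657661, -0.32580441,  0.30000313],
       [ 0.01228301, -0.65882567, -0.75219536]])}
side {'vertical_fov': 54.146484655077764, 'cx': 311.4202550203261, 'cy': 196.46395581273708, 'position': array([0.2247136 , 0.51276576, 0.80211682]), 'rotation': array([[-0.87435895, -0.33368077,  0.35235434],
       [-0.48499048,  0.62592166, -0.61074243],
       [-0.01675321, -0.70489661, -0.7091122 ]])}
wrist {'vertical_fov': 62.67391580716196, 'cx': 313.25143129626434, 'cy': 194.5277049954263, 'position': array([ 0.25637714, -0.57488133,  0.3833265 ]), 'rotation': array([[ 0.281397  , -0.91479554, -0.28976687],
       [-0.95958962, -0.26884718, -0.08312009],
       [-0.00186512,  0.30144702, -0.9534811 ]])}
```

View pics/scene0.png

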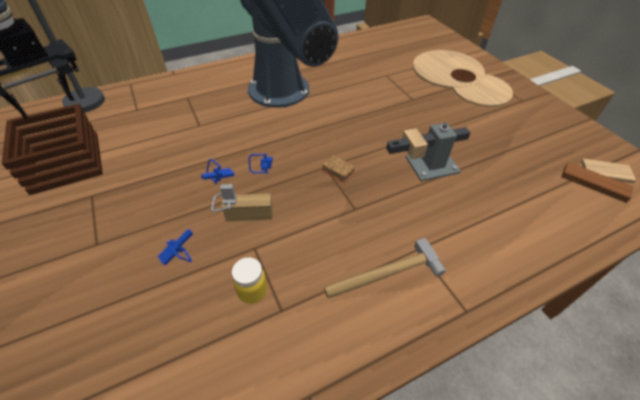

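View pics/side0.png

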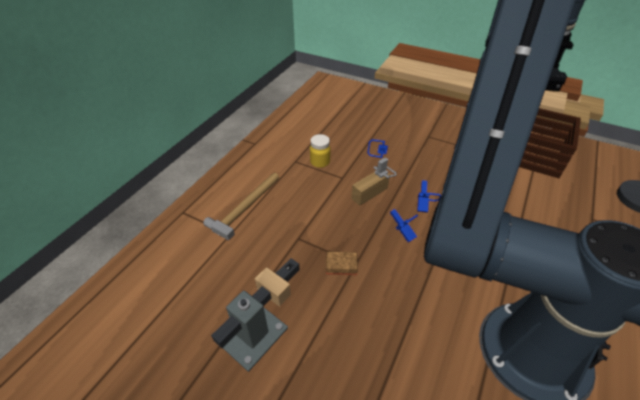

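View pics/wrist0.png

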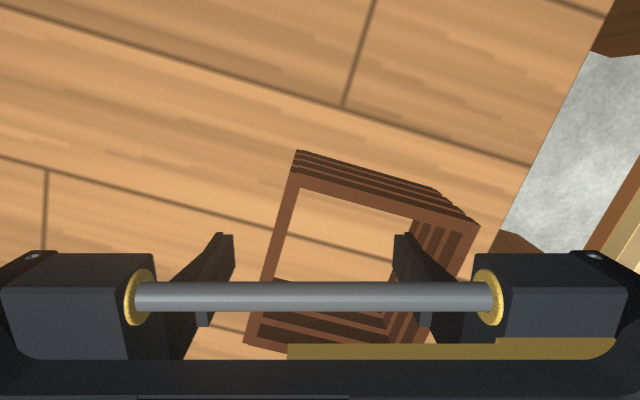

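Candidates for the pin are the grey one in the wooden rack at scene (228,193) and side (382,167), and the blue look-alikes at scene (217,172), (261,162) and (177,247). The description picks the grey one. I'll check that in a close crop.

```bash
cat > h.py <<'E'
import numpy as np, cv2
from rig import bot, vision
def K(i):
    f=200/np.tan(np.radians(i["vertical_fov"])/2); return f,i["cx"],i["cy"]
def cloud(n,d,i=None):
    i=i or vision.camera_info(n); f,cx,cy=K(i)
    v,u=np.mgrid[0:400,0:640]
    c=np.dstack([(u-cx)/f*d,(v-cy)/f*d,d])
    w=c@np.array(i["rotation"]).T+i["position"]; w[d<=0]=np.nan
    return w
def onplane(i,u,v,z):
    f,cx,cy=K(i); r=np.array(i["rotation"])@np.array([(u-cx)/f,(v-cy)/f,1]); p=np.array(i["position"])
    return p+r*(z-p[2])/r[2]
def proj(i,P):
    f,cx,cy=K(i); c=np.array(i["rotation"]).T@(np.array(P)-i["position"]); return c[0]/c[2]*f+cx,c[1]/c[2]*f+cy
E
python3 - <<'E'
from h import *
a=np.load("scene0_p.npy");b=np.load("side0_p.npy")
def cr(p,x,y,w,h,s): return cv2.resize(p[y:y+h,x:x+w,::-1],None,fx=s,fy=s,interpolation=cv2.INTER_CUBIC)
cv2.imwrite("pics/c1.png",np.vstack([np.hstack([cr(a,195,150,90,75,4.4),cr(a,380,115,90,75,4.4)]),np.hstack([cr(b,340,130,90,75,4.4),cr(b,225,250,90,75,4.4)])]))
for n in ("scene","side"):
    d=np.load(n+"0_d.npy"); W=cloud(n,d)
    t=W[...,2]
    print(n)
    for lo,hi,reg in ((.05,.0575,'racktop'),(.09,.13,'pin'),(.105,.115,'bartop')):
        pass
    np.save(n+"_W.npy",W)
    for (u,v) in ([(228,188),(228,193),(250,201),(393,146),(400,145),(415,137),(445,127),(213,206),(248,262)] if n=="scene" else [(382,163),(382,168),(368,180),(294,265),(288,270),(272,280),(243,300),(394,173)]):
        print((u,v),W[v,u].round(4))
E
```

```text
scene
(228, 188) [ 0.4744 -0.3008  0.1062]
(228, 193) [ 0.4724 -0.3035  0.0887]
(250, 201) [ 0.4881 -0.2614  0.0557]
(393, 146) [0.5171 0.1088 0.1091]
(400, 145) [0.5226 0.1258 0.1103]
(415, 137) [0.5201 0.1712 0.1179]
(445, 127) [0.5381 0.2453 0.1371]
(213, 206) [ 0.4569 -0.343   0.0461]
(248, 262) [ 0.663  -0.3204  0.0878]
side
(382, 163) [ 0.4641 -0.2936  0.103 ]
(382, 168) [ 0.4631 -0.2972  0.0824]
(368, 180) [ 0.4872 -0.2608  0.0563]
(294, 265) [0.5023 0.1129 0.1085]
(288, 270) [0.5065 0.1304 0.1095]
(272, 280) [0.5194 0.171  0.1175]
(243, 300) [0.5342 0.2454 0.1396]
(394, 173) [ 0.4483 -0.3807  0.0042]
```

View pics/c1.png

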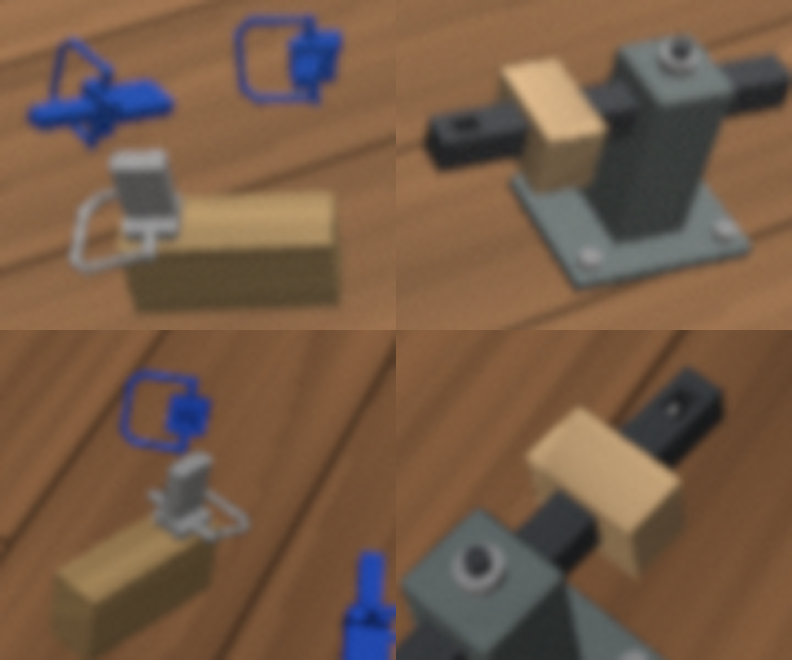

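The grey pin stands in the wooden rack, with its ring pointing away from the rack's body. The bar's hole is visible near its free end in both views. Next I'll measure the rack and bar axes.

```bash
python3 - <<'E'
from h import *
def box(P,name):
    P=P[:, :2].astype(np.float32)*1000
    r=cv2.minAreaRect(P); print(name,len(P),"c",np.round(r[0],1),"size",np.round(r[1],1),"ang",round(r[2],2))
    q=P-P.mean(0); w,V=np.linalg.eigh(q.T@q); print("   pca mean",P.mean(0).round(1),"ang",round(np.degrees(np.arctan2(V[1,1],V[0,1])),2))
for n in ("scene","side"):
    W=np.load(n+"_W.npy"); p=np.load(n+"0_p.npy").astype(int)
    x,y,z=W[...,0],W[...,1],W[...,2]
    print(n)
    m=(abs(x-.48)<.09)&(abs(y+.27)<.09)&(z>.05)&(z<.060)&(p[...,0]>p[...,2]+30); box(W[m],"racktop")
    m=(abs(x-.48)<.09)&(abs(y+.30)<.06)&(z>.085)&(z<.125)&(abs(p[...,0]-p[...,2])<30); box(W[m],"tab"); print(np.nanmax(z[m]))
    m=(abs(x-.48)<.09)&(abs(y+.30)<.06)&(z>.102)&(z<.125)&(abs(p[...,0]-p[...,2])<30); box(W[m],"tabtop")
    m=(abs(x-.53)<.09)&(y>.08)&(y<.5)&(z>.105)&(z<.1135)&(p[...,0]<p[...,2]+25); box(W[m],"bartop")
    m=(abs(x-.53)<.09)&(y>.05)&(y<.165)&(z>.105)&(z<.1135)&(p[...,0]<p[...,2]+25); box(W[m],"barfree")
    m=(abs(x-.53)<.09)&(y>.08)&(y<.5)&(z>.115)&(z<.122)&(p[...,0]>p[...,2]+30); box(W[m],"block")
    m=(abs(x-.53)<.15)&(y>.08)&(y<.5)&(z>.007)&(z<.013)&(abs(p[...,0]-p[...,2])<25); box(W[m],"base")
E
```

```text
scene
racktop 511 c [ 474.9 -276.9] size [131.7  50.5] ang 67.88
   pca mean [ 487.1 -259.7] ang 69.74
tab 122 c [ 466.8 -303.1] size [27.3 13.2] ang 65.91
   pca mean [ 469.7 -303.7] ang 69.69
0.11076965808009143
tabtop 56 c [ 466.6 -302.8] size [27.  13.1] ang 64.33
   pca mean [ 468.3 -303.1] ang 69.74
bartop 369 c [528.3 211.1] size [222.   48.2] ang 72.79
   pca mean [530.8 203.2] ang 78.12
barfree 147 c [512.2 128.9] size [56.  28.8] ang 87.11
   pca mean [514.1 128.3] ang 81.55
block 259 c [522.6 186.8] size [69.9 66.5] ang 77.73
   pca mean [521.3 170.3] ang 168.03
base 525 c [537.  244.7] size [119.6  96.3] ang 78.05
   pca mean [550.2 230.3] ang 59.33
side
racktop 322 c [ 474.5 -277.5] size [137.7  42.5] ang 62.9
   pca mean [ 483.7 -254.2] ang 63.25
tab 78 c [ 465.2 -301.6] size [28.1 12.7] ang 66.04
   pca mean [ 464.7 -298.3] ang 62.24
0.11091148083769509
tabtop 38 c [ 465.2 -301.6] size [28.1 12.7] ang 65.9
   pca mean [ 465.1 -300. ] ang 67.3
bartop 788 c [519.1 215.4] size [223.7  51.1] ang 75.58
   pca mean [526.6 232.9] ang 80.08
barfree 203 c [510.  127.1] size [48.2 24.3] ang 78.9
   pca mean [509.5 129. ] ang 80.11
block 499 c [518.7 173.5] size [36.4 66.9] ang 79.79
   pca mean [517.6 174. ] ang 170.0
base 1145 c [519.4 250.3] size [120.5  75.6] ang 79.45
   pca mean [512.9 261.7] ang 69.05
```

```bash
cat > plan.py <<'E'
# keeps commanded pose in cmd.npz; python: plan(p,R) -> dp(mm), turn(deg) ; commit(dp,turn)
import numpy as np, os
from scipy.spatial.transform import Rotation as Ro
def down(yaw_y):  # tool pointing down, tool y at given world yaw (deg)
    a=np.radians(yaw_y); y=np.array([np.cos(a),np.sin(a),0]); z=np.array([0,0,-1.]); return np.column_stack([np.cross(y,z),y,z])
def load():
    if not os.path.exists("cmd.npz"): return np.array([.176,-.6,.234]),down(-73.625)
    c=np.load("cmd.npz"); return c["p"],c["R"]
def plan(p,R):
    p0,R0=load(); return (R0.T@(np.array(p)-p0)*1000).round(1), np.degrees(Ro.from_matrix(R0.T@R).as_rotvec()).round(2)
def commit(dp,turn=(0,0,0)):
    p0,R0=load(); np.savez("cmd.npz",p=p0+R0@(np.array(dp)/1000),R=R0@Ro.from_rotvec(np.radians(turn)).as_matrix()); 
E
python3 - <<'E'
from plan import *
print(plan([.466,-.302,.215],down(-24)))
E
```

```text
(array([ 362.2, -204.2,   19. ]), array([  0.  ,   0.  , -49.62]))
```

Emit:
{"method": "jog_arm", "body": {"rows": [{"dp": [45, -25, 2], "turn": [0, 0, -6]}, {"dp": [90, -51, 5], "turn": [0, 0, -12]}, {"dp": [135, -76, 8], "turn": [0, 0, -18]}, {"dp": [180, -102, 10], "turn": [0, 0, -25]}, {"dp": [225, -127, 12], "turn": [0, 0, -31]}, {"dp": [270, -153, 14], "turn": [0, 0, -37]}, {"dp": [315, -178, 16], "turn": [0, 0, -43]}, {"dp": [362, -204, 19], "turn": [0, 0, -49.6]}, {"dp": [362, -204, 19], "turn": [0, 0, -49.6]}, {"dp": [362, -204, 19], "turn": [0, 0, -49.6]}]}}

```text
schema error: expected keys dp, turn, grip
```

Emit:
{"method": "jog_arm", "body": {"rows": [{"dp": [45, -25, 2], "turn": [0, 0, -6], "grip": 1}, {"dp": [90, -51, 5], "turn": [0, 0, -12], "grip": 1}, {"dp": [135, -76, 8], "turn": [0, 0, -18], "grip": 1}, {"dp": [180, -102, 10], "turn": [0, 0, -25], "grip": 1}, {"dp": [225, -127, 12], "turn": [0, 0, -31], "grip": 1}, {"dp": [270, -153, 14], "turn": [0, 0, -37], "grip": 1}, {"dp": [315, -178, 16], "turn": [0, 0, -43], "grip": 1}, {"dp": [362, -204, 19], "turn": [0, 0, -49.6], "grip": 1}, {"dp": [362, -204, 19], "turn": [0, 0, -49.6], "grip": 1}, {"dp": [362, -204, 19], "turn": [0, 0, -49.6], "grip": 1}]}}

```text
time_s: 1.15
position: [0.4672, -0.2998, 0.2142]
tcp_rot: [[0.404, 0.915, -0.001], [0.915, -0.404, 0.001], [0.0, -0.001, -1.0]]
force: [-0.0, -0.4, -0.6]
opening: 1.0
```

```bash
python3 - <<'E'
from h import *; from plan import *
commit([362,-204,19],[0,0,-49.6])
print(load()[0],bot.read_state()["position"],bot.read_state()["force"])
i=vision.camera_info("wrist"); p,d=vision.capture("wrist"); np.savez("w1.npz",p=p,d=d,pos=i["position"],rot=i["rotation"],cx=i["cx"],cy=i["cy"],f=i["vertical_fov"])
cv2.imwrite("pics/w1.png",p[...,::-1])
print(bot.read_state()["tcp_rot"])
E
```

```text
[ 0.46580396 -0.30221876  0.215     ] [ 0.4671864  -0.29977857  0.214186  ] [-0.04928659 -0.35141946 -0.62861684]
[[ 4.05641913e-01  9.14031691e-01 -8.39648800e-04]
 [ 9.14031877e-01 -4.05642262e-01 -2.89722123e-04]
 [-6.05412240e-04 -6.49942332e-04 -9.99999606e-01]]
```

View pics/w1.png

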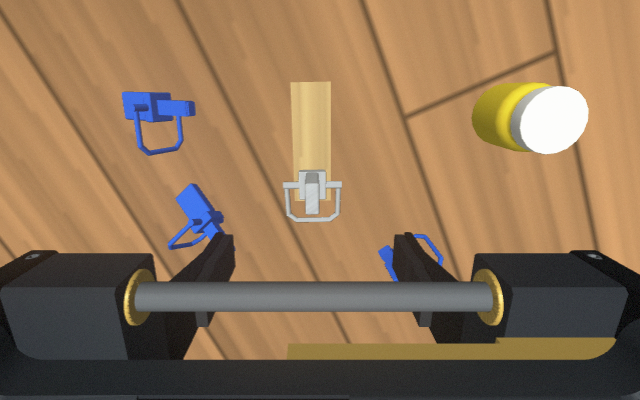

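The grey pin is at (312,190), upright in the rack with its ring at the bottom (312,218). Blue look-alikes lie around it at (155,120), (200,215) and (410,255), and the jar is at (530,118).

```bash
python3 - <<'E'
from h import *
q=np.load("w1.npz"); i=dict(vertical_fov=float(q["f"]),cx=float(q["cx"]),cy=float(q["cy"]),position=q["pos"],rotation=q["rot"])
W=cloud("wrist",q["d"],i); p=q["p"].astype(int); z=W[...,2]
grey=abs(p[...,0]-p[...,2])<30
roi=np.zeros_like(grey); roi[80:226,270:360]=1
def box(m,name):
    P=(W[m][:,:2]*1000).astype(np.float32); r=cv2.minAreaRect(P); print(name,len(P),np.round(r[0],1),np.round(r[1],1),round(r[2],2),"z",np.median(z[m]).round(4))
    pm=np.argwhere(m)[:,::-1].astype(np.float32); r=cv2.minAreaRect(pm); print("  px",np.round(r[0],1),np.round(r[1],1),round(r[2],2))
for a,b,n in ((.1,.115,"tabtop"),(.06,.068,"flangetop"),(.052,.06,"racktop+ring"),(.07,.1,"tabside")):
    m=roi&(z>a)&(z<b)&(grey if n!="racktop+ring" else ~grey); box(m,n)
m=roi&grey&(z>.057)&(z<.068); box(m,"ring all")
blue=(p[...,2]>p[...,0]+60); print("blue maxz",np.nanmax(z[blue]))
# rack left/right edges at z=.055 by rays
wood=roi&~grey&(z>.05)&(z<.06)
L=[];Rr=[]
for v in range(88,165,3):
    u=np.where(wood[v])[0]
    if len(u)>10: L.append(onplane(i,u[0]-.5,v,.055)); Rr.append(onplane(i,u[-1]+.5,v,.055))
for e in (L,Rr):
    e=np.array(e)[:,:2]*1000; vx,vy,x0,y0=cv2.fitLine(e.astype(np.float32),cv2.DIST_HUBER,0,.01,.01).ravel(); print("edge ang",np.degrees(np.arctan2(vy,vx)),x0,y0)
E
```

```text
tabtop 453 [ 465.3 -300.7] [27.6 11.8] 65.77 z 0.1052
  px [312. 198.] [32. 14.] 90.0
flangetop 644 [ 465.1 -300.8] [28.2 55.5] 67.08 z 0.0639
  px [312.  184.5] [28.2 58.3] 87.4
racktop+ring 3653 [ 481.4 -270.6] [118.5  50.4] 66.11 z 0.0545
  px [314.5 144. ] [124.  51.] 90.0
tabside 117 [ 470.1 -288.5] [ 2.2 11.6] 70.63 z 0.0857
  px [311.5 177.5] [ 9. 13.] 90.0
ring all 741 [ 464.5 -302.5] [32.2 55.6] 68.44 z 0.0637
  px [312.  185.3] [31.5 58.2] 87.75
blue maxz 0.2376604917142303
edge ang 67.19453 473.62308 -234.70949
edge ang 67.03917 504.9976 -252.80449
```

```bash
python3 - <<'E'
from h import *; from plan import *
s=bot.read_state(); print(s["time_s"],s["position"])
p0,R0=load(); off=s["position"]-p0; print(off)
print(plan(np.array([.4652,-.3008,.081])-off*[1,1,0],down(-23.5)))
q=np.load("w1.npz"); i=dict(vertical_fov=float(q["f"]),cx=float(q["cx"]),cy=float(q["cy"]),position=q["pos"],rotation=q["rot"])
W=cloud("wrist",q["d"],i); p=q["p"].astype(int); z=W[...,2]
b=(p[...,2]>p[...,0]+60)&(z<.15); print(np.nanmax(z[b]), [W[v,u].round(3) for u,v in ((388,258),(200,200),(420,240))])
E
```

```text
1.2 [ 0.46624863 -0.30131446  0.21431603]
[ 0.00044467  0.0009043  -0.00068397]
(array([  0. ,  -1.2, 134. ]), array([ 0.  ,  0.  , -0.52]))
0.05152924475581411 [array([ 0.505, -0.414,  0.045]), array([ 0.34 , -0.277,  0.022]), array([ 0.55 , -0.435, -0.002])]
```

Emit:
{"method": "jog_arm", "body": {"rows": [{"dp": [0, -1, 30], "turn": [0, 0, -0.5], "grip": 0.55}, {"dp": [0, -1, 60], "turn": [0, 0, -0.5], "grip": 0.5}, {"dp": [0, -1, 85], "turn": [0, 0, -0.5], "grip": 0.5}, {"dp": [0, -1, 105], "turn": [0, 0, -0.5], "grip": 0.5}, {"dp": [0, -1, 120], "turn": [0, 0, -0.5], "grip": 0.5}, {"dp": [0, -1, 130], "turn": [0, 0, -0.5], "grip": 0.5}, {"dp": [0, -1, 133], "turn": [0, 0, -0.5], "grip": 0.5}, {"dp": [0, -1, 133], "turn": [0, 0, -0.5], "grip": 0.5}, {"dp": [0, -1, 133], "turn": [0, 0, -0.5], "grip": 0.5}]}}

```text
time_s: 2.1
position: [0.4653, -0.3022, 0.0823]
tcp_rot: [[0.4, 0.917, 0.001], [0.917, -0.4, -0.001], [-0.001, 0.001, -1.0]]
force: [0.1, 0.1, -1.2]
opening: 0.502
```

```bash
python3 - <<'E'
from h import *; from plan import *
commit([0,-1,133],[0,0,-.5])
i=vision.camera_info("wrist"); p,d=vision.capture("wrist")
s=bot.read_state(); print(load()[0],s["position"],s["force"],s["opening"])
cv2.imwrite("pics/w2.png",p[...,::-1])
E
```

```text
[ 0.46489059 -0.30181163  0.082     ] [ 0.46546434 -0.30209467  0.08238488] [-0.47309686 -0.5302647   0.60422383] 0.49946842300669275
```

View pics/w2.png

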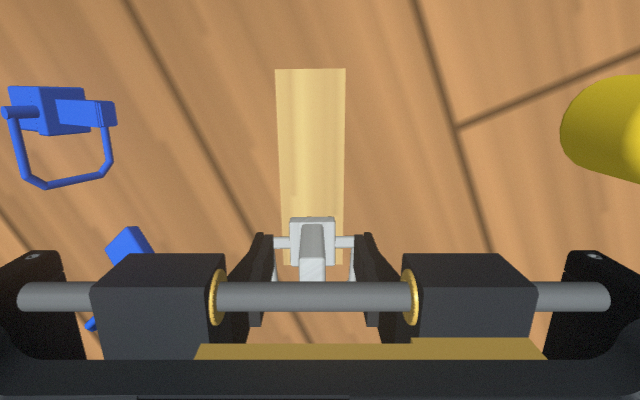

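The tab at (312,255) sits midway between the fingers at (258,280) and (368,280). I'll close on it.

Emit:
{"method": "jog_arm", "body": {"rows": [{"dp": [0, 0, 0], "turn": [0, 0, 0], "grip": 0.1}, {"dp": [0, 0, 0], "turn": [0, 0, 0], "grip": 0}, {"dp": [0, 0, 0], "turn": [0, 0, 0], "grip": 0}, {"dp": [0, 0, 0], "turn": [0, 0, 0], "grip": 0}, {"dp": [0, 0, 0], "turn": [0, 0, 0], "grip": 0}, {"dp": [0, 0, 0], "turn": [0, 0, 0], "grip": 0}]}}

```text
time_s: 2.75
position: [0.4651, -0.3014, 0.0816]
tcp_rot: [[0.399, 0.917, 0.0], [0.917, -0.399, 0.0], [0.0, -0.0, -1.0]]
force: [0.4, 1.4, 0.0]
opening: 0.136
```

Emit:
{"method": "jog_arm", "body": {"rows": [{"dp": [0, 0, -5], "turn": [0, 0, 0], "grip": 0}, {"dp": [0, 0, -15], "turn": [0, 0, 0], "grip": 0}, {"dp": [0, 0, -30], "turn": [0, 0, 0], "grip": 0}, {"dp": [0, 0, -50], "turn": [0, 0, 0], "grip": 0}, {"dp": [0, 0, -75], "turn": [0, 0, 0], "grip": 0}, {"dp": [0, 0, -100], "turn": [0, 0, 0], "grip": 0}, {"dp": [0, 0, -120], "turn": [0, 0, 0], "grip": 0}, {"dp": [0, 0, -130], "turn": [0, 0, 0], "grip": 0}, {"dp": [0, 0, -130], "turn": [0, 0, 0], "grip": 0}]}}

```text
time_s: 3.65
position: [0.4658, -0.302, 0.2133]
tcp_rot: [[0.399, 0.917, 0.003], [0.917, -0.399, -0.003], [-0.001, 0.003, -1.0]]
force: [-0.2, -0.3, -1.5]
opening: 0.137
```

```bash
python3 - <<'E'
from h import *; from plan import *
commit([0,0,-130])
i=vision.camera_info("wrist"); p,d=vision.capture("wrist")
s=bot.read_state(); print(load()[0],s["position"],s["force"],s["opening"],s["time_s"])
cv2.imwrite("pics/w3.png",p[...,::-1])
p2,_=vision.capture("side"); cv2.imwrite("pics/s3.png",p2[...,::-1])
E
```

```text
[ 0.46489059 -0.30181163  0.212     ] [ 0.46510162 -0.30142554  0.21200558] [-0.27256473 -0.14021004 -1.73929644] 0.13686115581649153 3.7
```

View pics/w3.png

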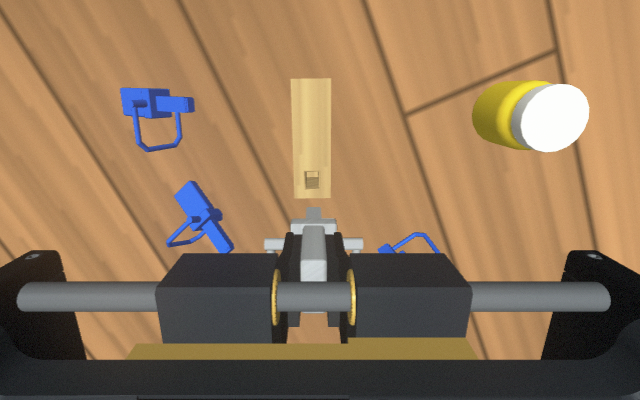

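View pics/s3.png

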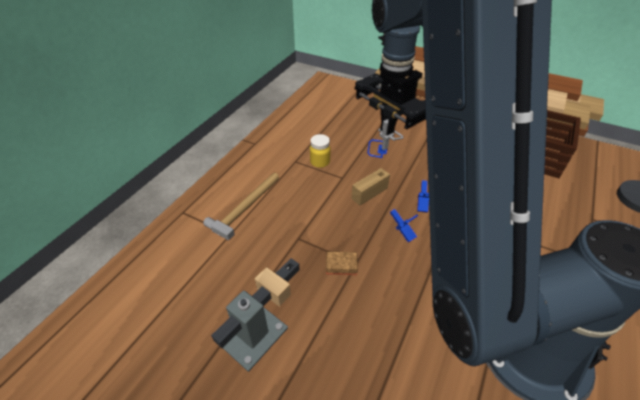

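The pin is held (opening 0.137, about 12 mm) and the rack hole at (312,180) is empty. I'll move to a viewing pose just beyond the bar's end.

```bash
python3 - <<'E'
from plan import *
print(plan([.497,.062,.215],down(-11)))
E
```

```text
(array([ 346.4, -115.8,   -3. ]), array([  0.  ,   0.  , -12.52]))
```

Emit:
{"method": "jog_arm", "body": {"rows": [{"dp": [30, -10, 0], "turn": [0, 0, -1], "grip": 0}, {"dp": [70, -23, 0], "turn": [0, 0, -3], "grip": 0}, {"dp": [115, -38, -1], "turn": [0, 0, -4], "grip": 0}, {"dp": [160, -53, -1], "turn": [0, 0, -6], "grip": 0}, {"dp": [205, -69, -2], "turn": [0, 0, -8], "grip": 0}, {"dp": [250, -84, -2], "turn": [0, 0, -10], "grip": 0}, {"dp": [295, -99, -3], "turn": [0, 0, -12], "grip": 0}, {"dp": [330, -110, -3], "turn": [0, 0, -12.5], "grip": 0}, {"dp": [346, -116, -3], "turn": [0, 0, -12.5], "grip": 0}, {"dp": [346, -116, -3], "turn": [0, 0, -12.5], "grip": 0}]}}

```text
time_s: 4.75
position: [0.4957, 0.0646, 0.2132]
tcp_rot: [[0.187, 0.982, -0.003], [0.982, -0.187, 0.001], [0.0, -0.003, -1.0]]
force: [0.5, -1.1, -2.5]
opening: 0.134
```

Emit:
{"method": "jog_arm", "body": {"rows": [{"dp": [0, 0, 0], "turn": [0, 0, 0], "grip": 0}, {"dp": [0, 0, 0], "turn": [0, 0, 0], "grip": 0}]}}

```text
time_s: 4.95
position: [0.4966, 0.0612, 0.2139]
tcp_rot: [[0.192, 0.981, -0.001], [0.981, -0.192, -0.0], [-0.001, -0.001, -1.0]]
force: [0.2, -0.2, -1.1]
opening: 0.133
```

```bash
python3 - <<'E'
from h import *; from plan import *
commit([346,-116,-3],[0,0,-12.5])
s=bot.read_state(); i=vision.camera_info("wrist"); p,d=vision.capture("wrist"); np.savez("w4.npz",p=p,d=d,pos=i["position"],rot=i["rotation"],cx=i["cx"],cy=i["cy"],f=i["vertical_fov"])
print(load()[0],s["position"],s["force"],s["moment"],s["opening"],s["time_s"]); print(s["tcp_rot"])
cv2.imwrite("pics/w4.png",p[...,::-1])
E
```

```text
[0.49663743 0.06173223 0.215     ] [0.49656687 0.06119741 0.21391328] [ 0.1884067  -0.18228257 -1.12363972] [-0.04227748 -0.08808676 -0.02399496] 0.13305567035298246 4.95
[[ 1.92220071e-01  9.81350825e-01 -1.41488491e-03]
 [ 9.81351702e-01 -1.92220622e-01 -2.62663492e-04]
 [-5.29735092e-04 -1.33801052e-03 -9.99998965e-01]]
```

View pics/w4.png

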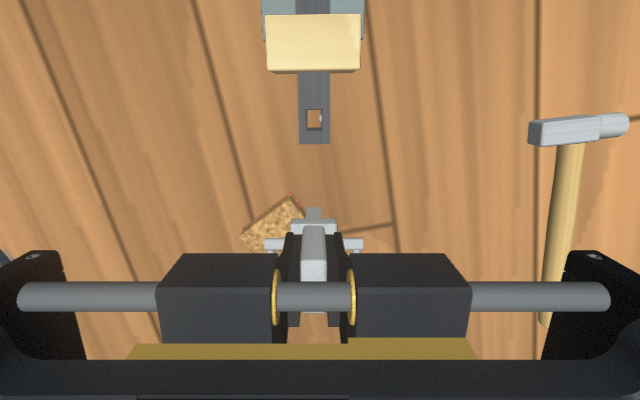

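The hole is at (314,119), the bar's end edge is at row 144 and the block's face is near row 72. The bar is nearly vertical in the image. I'll measure it on the z = 110 mm plane.

```bash
python3 - <<'E'
from h import *
q=np.load("w4.npz"); i=dict(vertical_fov=float(q["f"]),cx=float(q["cx"]),cy=float(q["cy"]),position=q["pos"],rotation=q["rot"])
p=q["p"].astype(int); W=cloud("wrist",q["d"],i); z=W[...,2]
for r in (88,119,140): print(r,p[r,290:340:2].sum(1)//3)
print("col314",p[60:150:2,314].sum(1)//3)
bar=(z>.104)&(z<.114); bar[:, :280]=0; bar[:,350:]=0; bar[:70]=0;bar[160:]=0
print("z bar",np.median(z[bar]), bar.sum())
L=[];R=[]
for v in range(78,142,2):
    u=np.where(bar[v])[0]
    if len(u)>8: L.append(onplane(i,u[0]-.5,v,.11)[:2]*1000); R.append(onplane(i,u[-1]+.5,v,.11)[:2]*1000)
for e in (L,R):
    e=np.array(e).astype(np.float32); vx,vy,x0,y0=cv2.fitLine(e,cv2.DIST_HUBER,0,.01,.01).ravel(); print("edge",np.degrees(np.arctan2(vy,vx)),x0,y0)
m=(np.array(L)+np.array(R))/2; w=np.linalg.norm(np.array(L)-np.array(R),axis=1); print("width",w.mean(),"mid",m.mean(0))
rows=np.where(bar[:,300:328].mean(1)>.5)[0]; print("rows",rows.min(),rows.max())
crop=p[60:160,270:370].astype(np.uint8)[...,::-1]; cv2.imwrite("pics/c4.png",cv2.resize(crop,None,fx=6,fy=6,interpolation=cv2.INTER_CUBIC))
# bright hole region / non-bar depth inside
hm=np.zeros_like(bar); hm[100:136,300:328]=1; hm&=(z<.104)|np.isnan(z)
pm=np.argwhere(hm); print("hole px",pm.mean(0)[::-1],pm.min(0)[::-1],pm.max(0)[::-1])
E
```

```text
88 [136 135 138 134 112 108 106 106 110 109 107 109 113 107 107 107 110 112
 111 109 130 140 137 138 136]
119 [137 135 135 132 119 109 106 105  90 136 130 131 127 127 136 181 101 111
 109 104 126 132 137 135 137]
140 [137 135 137 137 130 109 107 104 103 105 106 106 108 109 106 104 108 112
 109 107 120 124 129 131 132]
col314 [214 217 218 220 202 125 112 110 110 113 113 109 111 110 113 112 114 112
 110 111 115 112 113 110 109 126 131 129 127 128 129 127 128 128  80  84
 109 109 110 111 108 108 125 132 133]
z bar 0.10943287673991828 2022
edge 79.42436 498.73328 132.9485
edge 79.74318 522.08984 128.81024
width 23.72280254241236 mid [510.3723848  130.66285447]
rows 71 143
hole px [314.02622951 119.50819672] [303 106] [322 133]
```

View pics/c4.png

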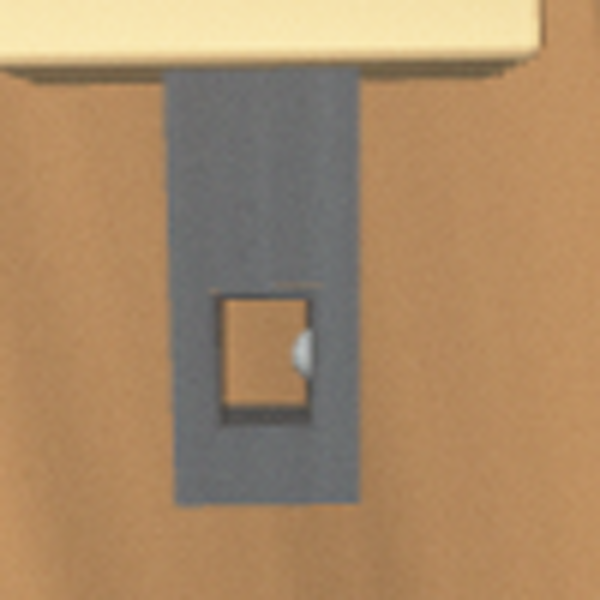

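```bash
python3 - <<'E'
from h import *
q=np.load("w4.npz"); i=dict(vertical_fov=float(q["f"]),cx=float(q["cx"]),cy=float(q["cy"]),position=q["pos"],rotation=q["rot"])
c=lambda x,y:(270+x/6-.5+.08,60+y/6-.5+.08)
ang=np.radians(79.6-180); ax=np.array([np.cos(ang),np.sin(ang)]); n=np.array([-ax[1],ax[0]])
def s(x,y):
    P=onplane(i,*c(x,y),.11)[:2]*1000; return P@ax,P@n
m=np.array([510.37,130.66])
print("centreline n",m@n)
e=s(267,505); t=s(265,293); b=s(265,427); l=s(215,360); r=s(314,360)
print(e,t,b,l,r)
for name,a in (("end",e[0]-18),("hole",(t[0]+b[0])/2)):
    print(name,"len",b[0]-t[0],"wid",r[1]-l[1], a*ax+(m@n)*n)
print("hole lateral",(l[1]+r[1])/2)
print("block face from hole", )
E
```

```text
centreline n 478.39874004058964
(np.float64(-194.77734033504623), np.float64(478.3791055342127)) (np.float64(-221.29591601906588), np.float64(478.4391113303189)) (np.float64(-204.73441267218732), np.float64(478.24032025801057)) (np.float64(-213.17652036244135), np.float64(472.0244676218778)) (np.float64(-213.02194588246238), np.float64(484.53027593805996))
end len 16.561503346878567 wid 12.50580831618214 [508.94973598 122.92158995]
hole len 16.561503346878567 wid 12.50580831618214 [508.99266777 123.15550686]
hole lateral 478.2773717799689
block face from hole
```

```bash
python3 - <<'E'
from h import *
q=np.load("w4.npz"); p=q["p"]
cv2.imwrite("pics/c5.png",cv2.resize(p[200:290,255:375,::-1],None,fx=6,fy=6,interpolation=cv2.INTER_CUBIC))
i=dict(vertical_fov=float(q["f"]),cx=float(q["cx"]),cy=float(q["cy"]),position=q["pos"],rotation=q["rot"])
W=cloud("wrist",q["d"],i)
tcp=np.array([.4966,.0615,.2143]); a=np.radians(-11.1); y=np.array([np.cos(a),np.sin(a),0]); x=np.array([-y[1],y[0],0]); T=np.column_stack([x,y,[0,0,-1]])
for v in range(206,284,3): print(v,((W[v,313]-tcp)@T*1000).round(1))
E
```

```text
206 [-45.8  -0.6 214.7]
209 [ 6.9 -0.3 60.4]
212 [ 7.1 -0.3 54.3]
215 [ 6.8 -0.3 49.4]
218 [14.  -0.2 26.1]
221 [14.  -0.2 21.6]
224 [13.6 -0.2 18.2]
227 [14.1 -0.2 12.9]
230 [14.  -0.2  9. ]
233 [14.4 -0.2  4.4]
236 [14.2 -0.2  1.1]
239 [14.8 -0.1 -3.6]
242 [14.6 -0.1 -6.5]
245 [14.  -0.1 -8.5]
248 [ 13.6  -0.1 -10.9]
251 [ 14.1  -0.1 -14.9]
254 [ 14.1  -0.1 -17.8]
257 [ 13.8  -0.1 -19.9]
260 [ 13.6  -0.1 -22.3]
263 [ 12.5  -0.1 -23. ]
266 [ 11.3  -0.1 -23.5]
269 [  9.9  -0.1 -23.5]
272 [  8.7  -0.1 -24.1]
275 [  7.1  -0.1 -23.8]
278 [  5.1  -0.1 -23.1]
281 [  3.3  -0.1 -22.5]
```

View pics/c5.png

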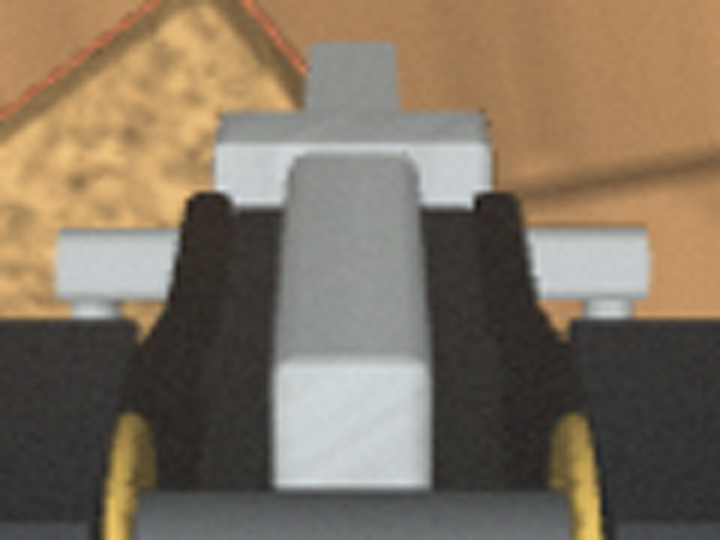

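The pin sits at tool x = 0.0, y = −0.2 mm, upright, with its origin 27.3 mm below the TCP. Hole: two estimates agree within 0.3 mm at (0.5090, 0.1230), and its length and width match. Next I'll go above it.

```bash
python3 - <<'E'
from plan import *
print(plan([.5092,.1230,.185],down(-10.4)))
E
```

```text
(array([62.5,  0.6, 30. ]), array([ 0.  ,  0.  , -0.62]))
```

Emit:
{"method": "jog_arm", "body": {"rows": [{"dp": [20, 0.2, 0], "turn": [0, 0, -0.3], "grip": 0}, {"dp": [45, 0.4, 0], "turn": [0, 0, -0.6], "grip": 0}, {"dp": [60, 0.6, 0], "turn": [0, 0, -0.6], "grip": 0}, {"dp": [62.5, 0.6, 10], "turn": [0, 0, -0.6], "grip": 0}, {"dp": [62.5, 0.6, 20], "turn": [0, 0, -0.6], "grip": 0}, {"dp": [62.5, 0.6, 28], "turn": [0, 0, -0.6], "grip": 0}, {"dp": [62.5, 0.6, 30], "turn": [0, 0, -0.6], "grip": 0}, {"dp": [62.5, 0.6, 30], "turn": [0, 0, -0.6], "grip": 0}, {"dp": [62.5, 0.6, 30], "turn": [0, 0, -0.6], "grip": 0}, {"dp": [62.5, 0.6, 30], "turn": [0, 0, -0.6], "grip": 0}]}}

```text
time_s: 6.0
position: [0.5097, 0.1231, 0.1849]
tcp_rot: [[0.181, 0.983, 0.001], [0.983, -0.181, 0.0], [0.0, 0.001, -1.0]]
force: [0.9, 0.4, -1.0]
opening: 0.134
```

```bash
python3 - <<'E'
from h import *; from plan import *
commit([62.5,.6,30],[0,0,-.6])
s=bot.read_state(); i=vision.camera_info("wrist"); p,d=vision.capture("wrist"); np.savez("w5.npz",p=p,d=d,pos=i["position"],rot=i["rotation"],cx=i["cx"],cy=i["cy"],f=i["vertical_fov"])
print(load()[0],s["position"],s["force"],s["moment"],s["opening"],s["time_s"]); print(s["tcp_rot"])
cv2.imwrite("pics/w5.png",cv2.resize(p[120:300,200:440,::-1],None,fx=3,fy=3,interpolation=cv2.INTER_CUBIC))
E
```

```text
[0.50917869 0.12296398 0.185     ] [0.5097263  0.12314456 0.18489223] [ 0.92790035  0.42871012 -1.01598238] [-0.03378742 -0.08601746 -0.00485347] 0.1341411832535346 6.0
[[ 1.81296339e-01  9.83428170e-01  8.20177938e-04]
 [ 9.83428498e-01 -1.81296411e-01  1.28881022e-05]
 [ 1.61369839e-04  8.04249792e-04 -9.99999664e-01]]
```

View pics/w5.png

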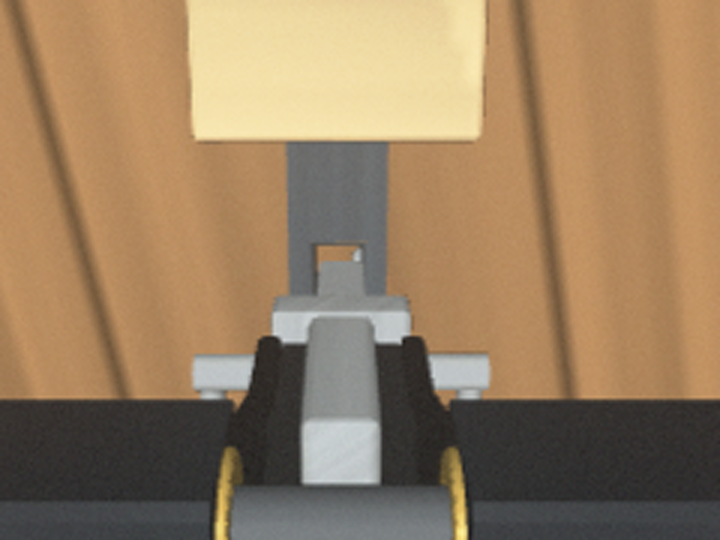

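The shank (centre at crop u≈341) lines up with the hole (centre at 340). I'll lower slowly and watch the force.

Emit:
{"method": "jog_arm", "body": {"rows": [{"dp": [0, 0, 2], "turn": [0, 0, 0], "grip": 0}, {"dp": [0, 0, 4], "turn": [0, 0, 0], "grip": 0}, {"dp": [0, 0, 6], "turn": [0, 0, 0], "grip": 0}, {"dp": [0, 0, 7], "turn": [0, 0, 0], "grip": 0}, {"dp": [0, 0, 8], "turn": [0, 0, 0], "grip": 0}, {"dp": [0, 0, 9], "turn": [0, 0, 0], "grip": 0}, {"dp": [0, 0, 10], "turn": [0, 0, 0], "grip": 0}, {"dp": [0, 0, 11], "turn": [0, 0, 0], "grip": 0}]}}

```text
time_s: 6.85
position: [0.5095, 0.1233, 0.1735]
tcp_rot: [[0.181, 0.983, 0.0], [0.983, -0.181, -0.0], [-0.0, 0.0, -1.0]]
force: [0.4, -0.8, -2.0]
opening: 0.137
```

The tip is 4 mm below the bar's top with no resistance, so it is in the hole. I'll carry on down.

Emit:
{"method": "jog_arm", "body": {"rows": [{"dp": [0, 0, 1.5], "turn": [0, 0, 0], "grip": 0}, {"dp": [0, 0, 3], "turn": [0, 0, 0], "grip": 0}, {"dp": [0, 0, 4.5], "turn": [0, 0, 0], "grip": 0}, {"dp": [0, 0, 6], "turn": [0, 0, 0], "grip": 0}, {"dp": [0, 0, 7.5], "turn": [0, 0, 0], "grip": 0}, {"dp": [0, 0, 9], "turn": [0, 0, 0], "grip": 0}, {"dp": [0, 0, 9], "turn": [0, 0, 0], "grip": 0}]}}

```text
time_s: 7.55
position: [0.5086, 0.1234, 0.1642]
tcp_rot: [[0.181, 0.983, -0.002], [0.983, -0.181, 0.0], [-0.0, -0.002, -1.0]]
force: [-1.1, -0.2, -2.3]
opening: 0.139
```

Emit:
{"method": "jog_arm", "body": {"rows": [{"dp": [0, 0, 1.5], "turn": [0, 0, 0], "grip": 0}, {"dp": [0, 0, 3], "turn": [0, 0, 0], "grip": 0}, {"dp": [0, 0, 4.5], "turn": [0, 0, 0], "grip": 0}, {"dp": [0, 0, 6], "turn": [0, 0, 0], "grip": 0}, {"dp": [0, 0, 7.5], "turn": [0, 0, 0], "grip": 0}, {"dp": [0, 0, 9], "turn": [0, 0, 0], "grip": 0}, {"dp": [0, 0, 10], "turn": [0, 0, 0], "grip": 0}, {"dp": [0, 0, 10], "turn": [0, 0, 0], "grip": 0}]}}

```text
time_s: 8.35
position: [0.5089, 0.1233, 0.1541]
tcp_rot: [[0.181, 0.983, -0.001], [0.983, -0.181, 0.0], [-0.0, -0.001, -1.0]]
force: [-3.6, -0.7, -3.1]
opening: 0.137
```

Emit:
{"method": "jog_arm", "body": {"rows": [{"dp": [0, 0, 1.5], "turn": [0, 0, 0], "grip": 0}, {"dp": [0, 0, 3], "turn": [0, 0, 0], "grip": 0}, {"dp": [0, 0, 4.5], "turn": [0, 0, 0], "grip": 0}, {"dp": [0, 0, 6], "turn": [0, 0, 0], "grip": 0}, {"dp": [0, 0, 7.5], "turn": [0, 0, 0], "grip": 0}, {"dp": [0, 0, 9], "turn": [0, 0, 0], "grip": 0}, {"dp": [0, 0, 10], "turn": [0, 0, 0], "grip": 0}, {"dp": [0, 0, 10], "turn": [0, 0, 0], "grip": 0}]}}

```text
time_s: 9.15
position: [0.5093, 0.1233, 0.1442]
tcp_rot: [[0.181, 0.983, -0.0], [0.983, -0.181, -0.0], [-0.0, -0.0, -1.0]]
force: [-3.9, -1.0, -1.6]
opening: 0.133
```

Emit:
{"method": "jog_arm", "body": {"rows": [{"dp": [0, 0, 1], "turn": [0, 0, 0], "grip": 0}, {"dp": [0, 0, 2], "turn": [0, 0, 0], "grip": 0}, {"dp": [0, 0, 3], "turn": [0, 0, 0], "grip": 0}, {"dp": [0, 0, 4], "turn": [0, 0, 0], "grip": 0}, {"dp": [0, 0, 5], "turn": [0, 0, 0], "grip": 0}, {"dp": [0, 0, 6], "turn": [0, 0, 0], "grip": 0}, {"dp": [0, 0, 6], "turn": [0, 0, 0], "grip": 0}]}}

```text
time_s: 9.85
position: [0.5093, 0.1233, 0.1382]
tcp_rot: [[0.181, 0.983, -0.0], [0.983, -0.181, -0.0], [-0.0, -0.0, -1.0]]
force: [-4.7, -1.8, -0.4]
opening: 0.134
```

```bash
python3 - <<'E'
from h import *; from plan import *
commit([0,0,46])
s=bot.read_state(); i=vision.camera_info("wrist"); p,d=vision.capture("wrist"); np.savez("w6.npz",p=p,d=d,pos=i["position"],rot=i["rotation"],cx=i["cx"],cy=i["cy"],f=i["vertical_fov"])
print(load()[0],s["position"],s["force"],s["moment"],s["opening"],s["time_s"])
cv2.imwrite("pics/w6.png",cv2.resize(p[120:300,200:440,::-1],None,fx=3,fy=3,interpolation=cv2.INTER_CUBIC))
W=cloud("wrist",d,i); p0,R0=load(); 
for v in range(196,250,3): print(v,W[v,313].round(4), ((W[v,313]-s["position"])@R0*1000).round(1))
E
```

```text
[0.50917869 0.12296398 0.139     ] [0.5093287  0.12328114 0.13823488] [-4.69395555 -1.8237312  -0.35379585] [-0.4358248   0.65301054 -0.02710106] 0.134464827047032 9.85
196 [0.5139 0.1493 0.1089] [26.5 -0.2 29.3]
199 [0.5137 0.1478 0.1097] [24.9 -0.2 28.5]
202 [0.5133 0.1458 0.109 ] [22.8 -0.2 29.2]
205 [0.513  0.1442 0.1096] [21.2 -0.2 28.6]
208 [0.5128 0.1429 0.1112] [19.9 -0.2 27. ]
211 [0.5124 0.1408 0.1104] [17.8 -0.2 27.9]
214 [0.512  0.1386 0.1092] [15.5 -0.2 29. ]
217 [0.5116 0.1369 0.1096] [13.8 -0.2 28.6]
220 [0.5117 0.1374 0.1157] [14.3 -0.2 22.6]
223 [0.5118 0.1375 0.1203] [14.4 -0.2 17.9]
226 [0.5117 0.1373 0.124 ] [14.2 -0.2 14.2]
229 [0.5117 0.137  0.1275] [14.  -0.2 10.7]
232 [0.5117 0.1373 0.132 ] [14.2 -0.2  6.3]
235 [0.5118 0.1377 0.1367] [14.7 -0.2  1.6]
238 [0.5117 0.137  0.1386] [13.9 -0.2 -0.3]
241 [0.5117 0.137  0.1421] [14.  -0.2 -3.9]
244 [0.5118 0.1374 0.1462] [14.3 -0.2 -7.9]
247 [0.5118 0.1374 0.1493] [ 14.3  -0.2 -11.1]
```

View pics/w6.png

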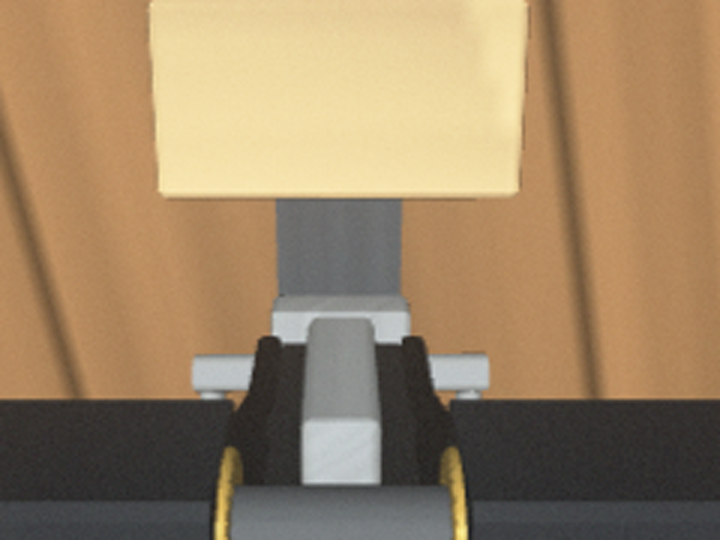

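The flange is about 1 mm above the bar. I'll press on in 0.5 mm steps.

Emit:
{"method": "jog_arm", "body": {"rows": [{"dp": [0, 0, 0.5], "turn": [0, 0, 0], "grip": 0}, {"dp": [0, 0, 1], "turn": [0, 0, 0], "grip": 0}, {"dp": [0, 0, 1.5], "turn": [0, 0, 0], "grip": 0}, {"dp": [0, 0, 1.5], "turn": [0, 0, 0], "grip": 0}]}}

```text
time_s: 10.3
position: [0.5094, 0.1233, 0.137]
tcp_rot: [[0.181, 0.984, -0.0], [0.984, -0.181, -0.0], [-0.0, -0.0, -1.0]]
force: [-5.0, -2.3, 0.4]
opening: 0.136
```

Emit:
{"method": "jog_arm", "body": {"rows": [{"dp": [0, 0, 0.4], "turn": [0, 0, 0], "grip": 0}, {"dp": [0, 0, 0.8], "turn": [0, 0, 0], "grip": 0}, {"dp": [0, 0, 1], "turn": [0, 0, 0], "grip": 0}, {"dp": [0, 0, 1], "turn": [0, 0, 0], "grip": 0}]}}

```text
time_s: 10.7
position: [0.5094, 0.1233, 0.1366]
tcp_rot: [[0.181, 0.984, 0.0], [0.984, -0.181, -0.0], [-0.0, 0.0, -1.0]]
force: [-5.4, -1.6, 4.3]
opening: 0.136
```

Emit:
{"method": "jog_arm", "body": {"rows": [{"dp": [0, 0, 0.5], "turn": [0, 0, 0], "grip": 0}, {"dp": [0, 0, 1], "turn": [0, 0, 0], "grip": 0}, {"dp": [0, 0, 1], "turn": [0, 0, 0], "grip": 0}]}}

```text
time_s: 11.0
position: [0.5094, 0.1233, 0.1365]
tcp_rot: [[0.181, 0.984, 0.001], [0.984, -0.181, -0.0], [-0.0, 0.001, -1.0]]
force: [-6.5, -3.1, 11.9]
opening: 0.14
```

Emit:
{"method": "jog_arm", "body": {"rows": [{"dp": [0, 0, 0.6], "turn": [0, 0, 0], "grip": 0}, {"dp": [0, 0, 1.2], "turn": [0, 0, 0], "grip": 0}, {"dp": [0, 0, 1.2], "turn": [0, 0, 0], "grip": 0}]}}

```text
time_s: 11.3
position: [0.5094, 0.1233, 0.1365]
tcp_rot: [[0.181, 0.984, 0.001], [0.984, -0.181, -0.0], [-0.0, 0.001, -1.0]]
force: [-9.7, -2.6, 19.9]
opening: 0.136
```

```bash
python3 - <<'E'
from h import *; from plan import *
commit([0,0,4.7])
s=bot.read_state(); i=vision.camera_info("wrist"); p,d=vision.capture("wrist"); np.savez("w7.npz",p=p,d=d,pos=i["position"],rot=i["rotation"],cx=i["cx"],cy=i["cy"],f=i["vertical_fov"])
print(load()[0],s["position"],s["force"],s["opening"],s["time_s"])
W=cloud("wrist",d,i); 
z=W[...,2]; print("bar z",np.nanmedian(z[190:212,305:325]))
P,_=vision.capture("scene");Q,_=vision.capture("side")
f=lambda p,x,y:cv2.resize(p[y:y+75,x:x+90,::-1],None,fx=4.4,fy=4.4,interpolation=cv2.INTER_CUBIC)
cv2.imwrite("pics/c7.png",np.vstack([np.hstack([f(p,200,195),f(p,290,195)]),np.hstack([f(P,350,100),f(Q,250,220)])]))
E
```

```text
[0.50917869 0.12296398 0.1343    ] [0.50941106 0.12329336 0.13647035] [-9.67754172 -2.61789046 19.90156872] 0.13642000007522345 11.3
bar z 0.10943762300247259
```

View pics/c7.png

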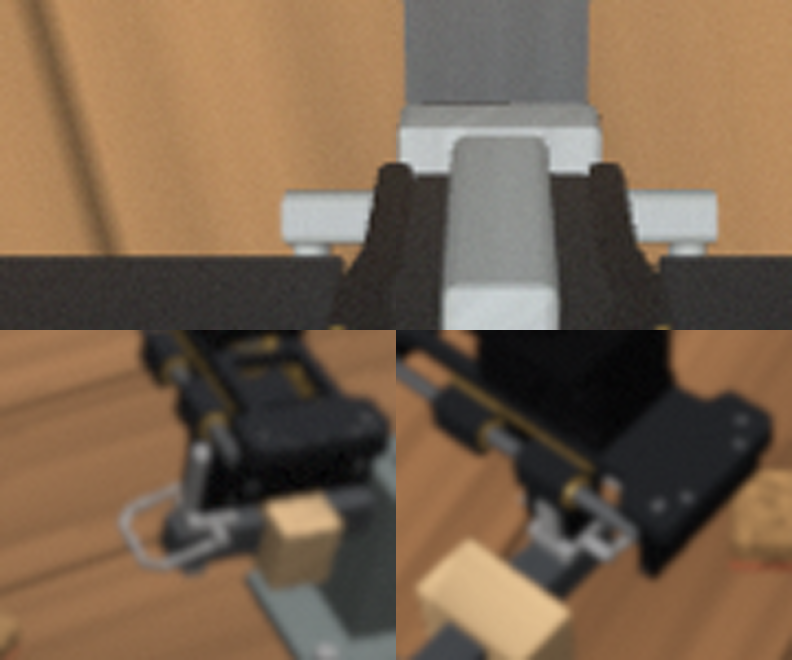

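```bash
python3 - <<'E'
from h import *; from plan import *
q=np.load("w7.npz"); i=dict(vertical_fov=float(q["f"]),cx=float(q["cx"]),cy=float(q["cy"]),position=q["pos"],rotation=q["rot"])
W=cloud("wrist",q["d"],i); p0,R0=load(); o=np.array([.5094,.1233,.110])
for u in (268,280,345,350):
  for v in (236,239,242,245,248,251): 
    d=W[v,u]-o; print(u,v,(d@np.column_stack([-R0[:,0],-R0[:,1]*-1,[0,0,1]])*1000).round(1))
E
```

```text
268 236 [  48.3  -43.1 -110.3]
268 239 [ -3.6 -25.8   6.1]
268 242 [ -2.5 -25.7   7.8]
268 245 [ -1.  -25.6   8.6]
268 248 [  0.9 -25.7   8.5]
268 251 [  4.2 -26.2   5.8]
280 236 [  48.4  -31.7 -110.5]
280 239 [nan nan nan]
280 242 [ -2.7 -18.8   8.2]
280 245 [ -1.3 -18.8   9.2]
280 248 [  0.8 -18.9   8.7]
280 251 [  64.2  -32.2 -110.4]
345 236 [  48.3   30.5 -110.3]
345 239 [-3.4 18.1  5.9]
345 242 [-2.3 18.   7.4]
345 245 [-1.  18.   8.5]
345 248 [ 0.6 17.9  9.2]
345 251 [-12.1  14.9  37.3]
350 236 [  48.3   35.3 -110.3]
350 239 [-3.9 20.9  6.8]
350 242 [-2.5 20.8  7.8]
350 245 [-0.8 20.8  8.3]
350 248 [ 1.4 21.   7.6]
350 251 [  64.    35.7 -109.7]
```

The hinge barrel is at x ≈ 0 and tops out about 9 mm above the bar, below the fingertips. I'll unload the press and open to straddle the bar.

Emit:
{"method": "jog_arm", "body": {"rows": [{"dp": [0, 0, -1], "turn": [0, 0, 0], "grip": 0}, {"dp": [0, 0, -2], "turn": [0, 0, 0], "grip": 0}, {"dp": [0, 0, -2], "turn": [0, 0, 0], "grip": 0.2}, {"dp": [0, 0, -2], "turn": [0, 0, 0], "grip": 0.46}, {"dp": [0, 0, -2], "turn": [0, 0, 0], "grip": 0.46}, {"dp": [0, 0, -2], "turn": [0, 0, 0], "grip": 0.46}, {"dp": [0, 0, -2], "turn": [0, 0, 0], "grip": 0.46}]}}

```text
time_s: 12.15
position: [0.5102, 0.1235, 0.1359]
tcp_rot: [[0.181, 0.983, 0.002], [0.983, -0.181, 0.0], [0.001, 0.001, -1.0]]
force: [0.2, 1.0, 0.3]
opening: 0.437
```

```bash
python3 - <<'E'
from h import *; from plan import *
commit([0,0,-2])
s=bot.read_state(); i=vision.camera_info("wrist"); p,d=vision.capture("wrist")
print(load()[0],s["position"],s["force"],s["opening"],s["time_s"])
W=cloud("wrist",d,i); p0,R0=load(); o=np.array([.5094,.1233,.110])
for v in range(205,290,5): print(v,((W[v,313]-o)@np.column_stack([-R0[:,0],R0[:,1],[0,0,1]])*1000).round(1))
cv2.imwrite("pics/w8.png",cv2.resize(p[120:300,200:440,::-1],None,fx=3,fy=3,interpolation=cv2.INTER_CUBIC))
E
```

```text
[0.50917869 0.12296398 0.1363    ] [0.51017788 0.12349734 0.13592682] [0.22123456 0.98187572 0.33353636] 0.4373463148078622 12.15
205 [-22.    0.6  -1.5]
210 [-19.2   0.6  -0.7]
215 [-16.4   0.6  -0.1]
220 [-14.3   0.6   2.4]
225 [-14.1   0.6   9.3]
230 [-14.3   0.6  16.5]
235 [-14.4   0.6  23. ]
240 [-14.6   0.6  29.4]
245 [-14.5   0.6  34.7]
250 [-14.4   0.6  39.6]
255 [-14.3   0.6  44.3]
260 [-13.9   0.6  48.2]
265 [-13.1   0.6  51. ]
270 [-9.8  0.6 49.5]
275 [-8.3  0.6 51.2]
280 [-6.2  0.6 51.8]
285 [-33.7   0.5  98. ]
```

View pics/w8.png

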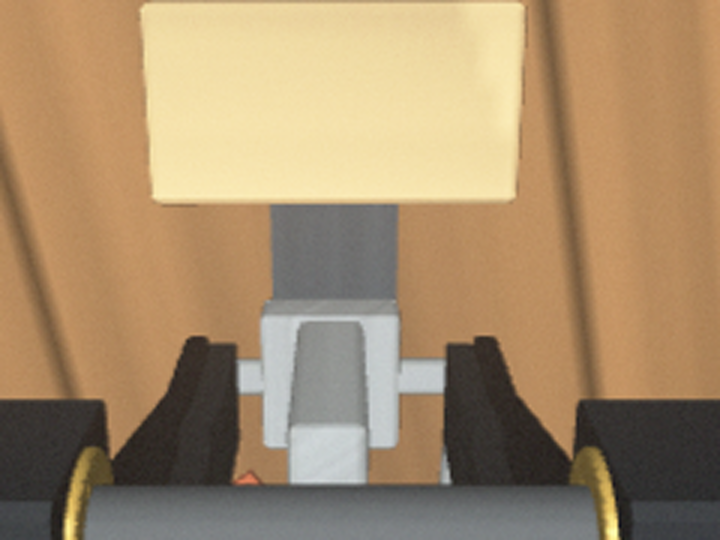

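The pin stays seated with the hand open: tab top 51 mm above the bar, flange on the bar. The tool sits about 1 mm toward +tool y of the pin, so I'll correct that and plan the ring swing with straddling fingers.

```bash
cat > ring.py <<'E'
from plan import *
p0,R0=load(); RD=down(-10.4)
X=-RD[:,0]; Y=RD[:,1]; Z=np.array([0,0,1.]); o=np.array([.5093,.1233,.110])-.001*Y
def pose(phi,R=24,tmax=45,clear=0):
    f=np.radians(phi); t=np.radians(min(phi,tmax))
    c=np.array([R*np.cos(f),6-R*np.sin(f)])+(2.5+clear)*np.array([np.sin(f),np.cos(f)])
    tc=c-11*np.array([-np.sin(t),-np.cos(t)])-9.5*np.array([-np.cos(t),np.sin(t)])
    return o+(X*tc[0]+Z*tc[1])/1000, RD@Ro.from_rotvec([0,t,0]).as_matrix(), tc
if __name__=="__main__":
    print("A",*plan(o+(X*31.5+Z*26)/1000,RD))
    for phi in (0,8,16,24,32,40,48,56,64,70,75,78,80):
        P,R,tc=pose(phi); print(phi,tc.round(1),*plan(P,R))
E
python3 ring.py
```

```text
A [-31.1  -0.9   0.3] [ 0.    0.   -0.02]
0 [33.5 19.5] [-33.1  -0.9   6.8] [ 0.    0.   -0.02]
8 [35.1 14.7] [-34.7  -0.9  11.6] [ 0.    8.   -0.02]
16 [35.9  9.7] [-35.6  -0.9  16.6] [ 0.   16.   -0.02]
24 [36.1  4.7] [-35.7  -0.9  21.6] [ 1.0e-02  2.4e+01 -2.0e-02]
32 [35.6 -0.3] [-35.2  -0.9  26.6] [ 1.0e-02  3.2e+01 -2.0e-02]
40 [34.3 -5.2] [-34.   -0.9  31.5] [ 1.e-02  4.e+01 -2.e-02]
48 [32.4 -9.1] [-32.1  -0.9  35.4] [ 1.0e-02  4.5e+01 -2.0e-02]
56 [ 30.  -11.4] [-29.6  -0.9  37.7] [ 1.0e-02  4.5e+01 -2.0e-02]
64 [ 27.3 -13.4] [-26.9  -0.9  39.7] [ 1.0e-02  4.5e+01 -2.0e-02]
70 [ 25.1 -14.6] [-24.7  -0.9  40.9] [ 1.0e-02  4.5e+01 -2.0e-02]
75 [ 23.1 -15.5] [-22.8  -0.9  41.8] [ 1.0e-02  4.5e+01 -2.0e-02]
78 [ 21.9 -15.9] [-21.6  -0.9  42.2] [ 1.0e-02  4.5e+01 -2.0e-02]
80 [ 21.1 -16.1] [-20.8  -0.9  42.4] [ 1.0e-02  4.5e+01 -2.0e-02]
```

Emit:
{"method": "jog_arm", "body": {"rows": [{"dp": [0, -0.9, 0], "turn": [0, 0, 0], "grip": 0.46}, {"dp": [-10, -0.9, 0], "turn": [0, 0, 0], "grip": 0.46}, {"dp": [-20, -0.9, 0], "turn": [0, 0, 0], "grip": 0.46}, {"dp": [-30, -0.9, 0], "turn": [0, 0, 0], "grip": 0.46}, {"dp": [-33, -0.9, 0], "turn": [0, 0, 0], "grip": 0.46}, {"dp": [-33, -0.9, 3], "turn": [0, 0, 0], "grip": 0.46}, {"dp": [-33, -0.9, 3], "turn": [0, 0, 0], "grip": 0.46}, {"dp": [-33, -0.9, 3], "turn": [0, 0, 0], "grip": 0.46}]}}

```text
time_s: 13.0
position: [0.5025, 0.0912, 0.1327]
tcp_rot: [[0.181, 0.983, -0.0], [0.983, -0.181, 0.0], [0.0, -0.0, -1.0]]
force: [0.0, -0.1, -0.1]
opening: 0.46
```

```bash
python3 - <<'E'
from h import *; from plan import *
commit([-33,-.9,3])
s=bot.read_state(); i=vision.camera_info("wrist"); p,d=vision.capture("wrist")
print(load()[0],s["position"],s["force"],s["opening"],s["time_s"])
P,_=vision.capture("scene");Q,_=vision.capture("side")
f=lambda p,x,y:cv2.resize(p[y:y+75,x:x+90,::-1],None,fx=4.4,fy=4.4,interpolation=cv2.INTER_CUBIC)
cv2.imwrite("pics/c9.png",np.vstack([cv2.resize(p[120:300,195:435,::-1],(792,594))[180:],np.hstack([f(P,340,100),f(Q,250,220)])][:2])[-590:])
cv2.imwrite("pics/w9.png",cv2.resize(p[120:300,200:440,::-1],None,fx=3,fy=3,interpolation=cv2.INTER_CUBIC))
E
python3 ring.py
```

```text
[0.50232225 0.09067158 0.1333    ] [0.50253598 0.09120185 0.1327181 ] [ 0.00073819 -0.07370345 -0.09608954] 0.4599833069109939 13.0
A [ 1.9 -0.  -2.7] [ 0.    0.   -0.02]
0 [33.5 19.5] [-0.1 -0.   3.8] [ 0.    0.   -0.02]
8 [35.1 14.7] [-1.7 -0.   8.6] [ 0.    8.   -0.02]
16 [35.9  9.7] [-2.6 -0.  13.6] [ 0.   16.   -0.02]
24 [36.1  4.7] [-2.7 -0.  18.6] [ 1.0e-02  2.4e+01 -2.0e-02]
32 [35.6 -0.3] [-2.2 -0.  23.6] [ 1.0e-02  3.2e+01 -2.0e-02]
40 [34.3 -5.2] [-1.  -0.  28.5] [ 1.e-02  4.e+01 -2.e-02]
48 [32.4 -9.1] [ 0.9 -0.  32.4] [ 1.0e-02  4.5e+01 -2.0e-02]
56 [ 30.  -11.4] [ 3.4 -0.  34.7] [ 1.0e-02  4.5e+01 -2.0e-02]
64 [ 27.3 -13.4] [ 6.1 -0.  36.7] [ 1.0e-02  4.5e+01 -2.0e-02]
70 [ 25.1 -14.6] [ 8.3 -0.  37.9] [ 1.0e-02  4.5e+01 -2.0e-02]
75 [ 23.1 -15.5] [10.2 -0.  38.8] [ 1.0e-02  4.5e+01 -2.0e-02]
78 [ 21.9 -15.9] [11.4 -0.  39.2] [ 1.0e-02  4.5e+01 -2.0e-02]
80 [ 21.1 -16.1] [12.2 -0.  39.4] [ 1.0e-02  4.5e+01 -2.0e-02]
```

View pics/w9.png

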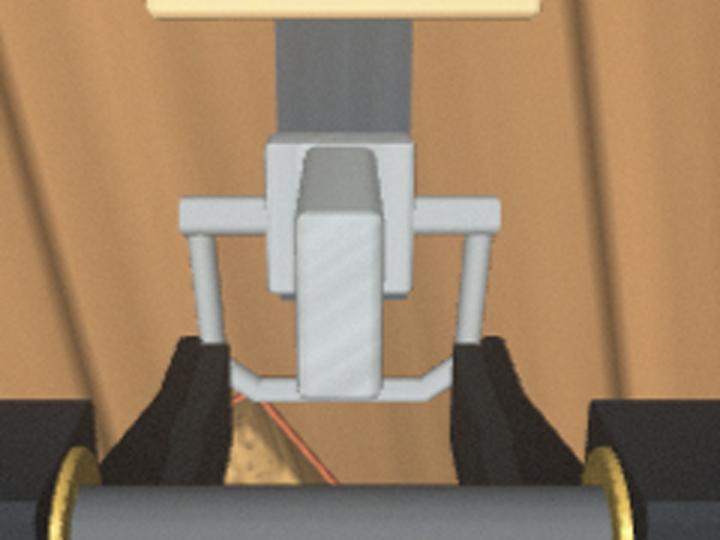

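View pics/c9.png

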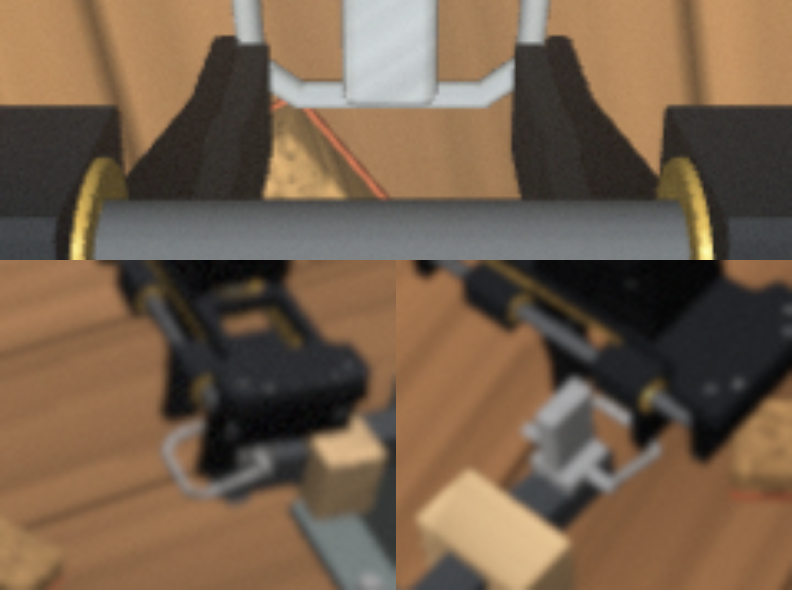

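Both fingers are centred over the ring's legs. I'll swing to 40° first.

Emit:
{"method": "jog_arm", "body": {"rows": [{"dp": [0, 0, 2], "turn": [0, 0, 0], "grip": 0.46}, {"dp": [0, 0, 4], "turn": [0, 0, 0], "grip": 0.46}, {"dp": [-1, 0, 6.4], "turn": [0, 4, 0], "grip": 0.46}, {"dp": [-1.7, 0, 8.6], "turn": [0, 8, 0], "grip": 0.46}, {"dp": [-2.2, 0, 11], "turn": [0, 12, 0], "grip": 0.46}, {"dp": [-2.6, 0, 13.6], "turn": [0, 16, 0], "grip": 0.46}, {"dp": [-2.7, 0, 16], "turn": [0, 20, 0], "grip": 0.46}, {"dp": [-2.7, 0, 18.6], "turn": [0, 24, 0], "grip": 0.46}, {"dp": [-2.7, 0, 18.6], "turn": [0, 24, 0], "grip": 0.46}]}}

```text
time_s: 14.05
position: [0.502, 0.0872, 0.1137]
tcp_rot: [[0.169, 0.983, 0.074], [0.897, -0.185, 0.401], [0.408, -0.002, -0.913]]
force: [-1.1, -0.7, 2.5]
opening: 0.459
```

```bash
python3 - <<'E'
from plan import *
from rig import bot
commit([-2.7,0,18.6],[0,24,0])
s=bot.read_state(); print(load()[0],s["position"],s["force"],s["joint_positions"]); print(load()[1].round(3),s["tcp_rot"].round(3))
E
python3 ring.py | tail -9
```

```text
[0.50183369 0.08801615 0.1147    ] [0.5020385  0.08717551 0.11373142] [-1.11318584 -0.7095028   2.51725839] [-17.00733213  33.51175537 109.62061909  34.66881306  45.37197149
 -32.88091964]
[[ 0.165  0.983  0.074]
 [ 0.898 -0.181  0.4  ]
 [ 0.407  0.    -0.914]] [[ 0.169  0.983  0.074]
 [ 0.897 -0.185  0.401]
 [ 0.408 -0.002 -0.913]]
32 [35.6 -0.3] [-1.6 -0.   4.8] [ 0.01  8.   -0.02]
40 [34.3 -5.2] [-2.5 -0.   9.7] [ 1.0e-02  1.6e+01 -2.0e-02]
48 [32.4 -9.1] [-2.3 -0.  14.1] [ 1.0e-02  2.1e+01 -2.0e-02]
56 [ 30.  -11.4] [-1.  -0.  17.2] [ 1.0e-02  2.1e+01 -2.0e-02]
64 [ 27.3 -13.4] [ 0.7 -0.  20.1] [ 1.0e-02  2.1e+01 -2.0e-02]
70 [ 25.1 -14.6] [ 2.2 -0.  22.1] [ 1.0e-02  2.1e+01 -2.0e-02]
75 [ 23.1 -15.5] [ 3.6 -0.  23.7] [ 1.0e-02  2.1e+01 -2.0e-02]
78 [ 21.9 -15.9] [ 4.5 -0.  24.6] [ 1.0e-02  2.1e+01 -2.0e-02]
80 [ 21.1 -16.1] [ 5.2 -0.  25.1] [ 1.0e-02  2.1e+01 -2.0e-02]
```

The contact force is about 3 N, as expected for the hinge friction. I'll continue to 70°.

Emit:
{"method": "jog_arm", "body": {"rows": [{"dp": [-0.9, 0, 2.4], "turn": [0, 4, 0], "grip": 0.46}, {"dp": [-1.6, 0, 4.8], "turn": [0, 8, 0], "grip": 0.46}, {"dp": [-2.1, 0, 7.3], "turn": [0, 12, 0], "grip": 0.46}, {"dp": [-2.5, 0, 9.7], "turn": [0, 16, 0], "grip": 0.46}, {"dp": [-2.3, 0, 14.1], "turn": [0, 21, 0], "grip": 0.46}, {"dp": [-1, 0, 17.2], "turn": [0, 21, 0], "grip": 0.46}, {"dp": [0.7, 0, 20.1], "turn": [0, 21, 0], "grip": 0.46}, {"dp": [2.2, 0, 22.1], "turn": [0, 21, 0], "grip": 0.46}, {"dp": [2.2, 0, 22.1], "turn": [0, 21, 0], "grip": 0.46}]}}

```text
time_s: 14.95
position: [0.5043, 0.0994, 0.0947]
tcp_rot: [[0.126, 0.984, 0.127], [0.698, -0.179, 0.693], [0.705, 0.001, -0.71]]
force: [0.3, -3.6, -1.4]
opening: 0.458
```

```bash
python3 - <<'E'
from h import *; from plan import *
commit([2.2,0,22.1],[0,21,0])
s=bot.read_state(); p,d=vision.capture("wrist")
print(load()[0],s["position"],s["force"],s["opening"],s["time_s"])
P,_=vision.capture("scene");Q,_=vision.capture("side")
f=lambda p,x,y:cv2.resize(p[y:y+75,x:x+90,::-1],None,fx=4.4,fy=4.4,interpolation=cv2.INTER_CUBIC)
cv2.imwrite("pics/c10.png",np.vstack([cv2.resize(p[40:300,150:490,::-1],(400,306)).repeat(1,0)[:, :],np.zeros((2,400,3),np.uint8)]))
cv2.imwrite("pics/c11.png",np.hstack([f(P,340,100),f(Q,250,220)]))
E
python3 ring.py | tail -4
```

```text
[0.50382388 0.09883327 0.09540547] [0.50425668 0.09939237 0.09465816] [ 0.26855174 -3.6453784  -1.3739286 ] 0.45834455957607784 14.95
70 [ 25.1 -14.6] [-0. -0.  0.] [ 0.02  0.   -0.02]
75 [ 23.1 -15.5] [ 0.7 -0.   2. ] [ 0.02  0.   -0.02]
78 [ 21.9 -15.9] [ 1.3 -0.   3.1] [ 0.02  0.   -0.02]
80 [ 21.1 -16.1] [ 1.7 -0.   3.9] [ 0.02  0.   -0.02]
```

View pics/c10.png

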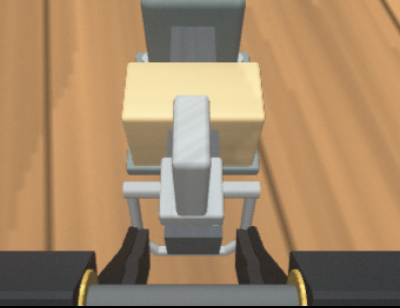

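View pics/c11.png

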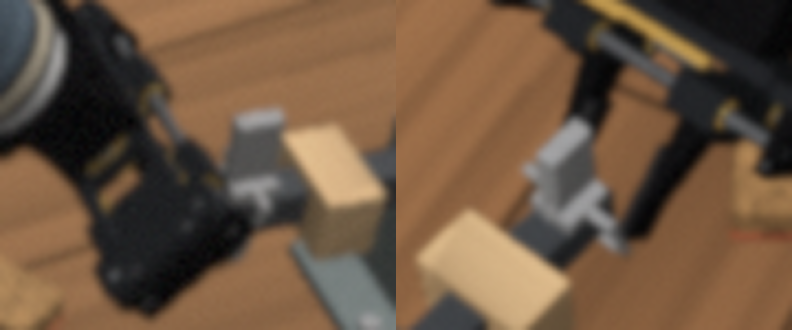

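The ring is swinging down cleanly, with the fingers on both legs. Now the last part, watching for the stop.

Emit:
{"method": "jog_arm", "body": {"rows": [{"dp": [0.4, 0, 1], "turn": [0, 0, 0], "grip": 0.46}, {"dp": [0.7, 0, 2], "turn": [0, 0, 0], "grip": 0.46}, {"dp": [1, 0, 2.6], "turn": [0, 0, 0], "grip": 0.46}, {"dp": [1.3, 0, 3.1], "turn": [0, 0, 0], "grip": 0.46}, {"dp": [1.3, 0, 3.1], "turn": [0, 0, 0], "grip": 0.46}]}}

```text
time_s: 15.6
position: [0.5047, 0.102, 0.0938]
tcp_rot: [[0.128, 0.983, 0.128], [0.696, -0.181, 0.695], [0.707, 0.0, -0.707]]
force: [-1.9, -5.2, 2.0]
opening: 0.46
```

Emit:
{"method": "jog_arm", "body": {"rows": [{"dp": [0.4, 0, 0.4], "turn": [0, 0, 0], "grip": 0.46}, {"dp": [0.7, 0, 0.7], "turn": [0, 0, 0], "grip": 0.46}, {"dp": [0.7, 0, 0.7], "turn": [0, 0, 0], "grip": 0.46}]}}

```text
time_s: 15.9
position: [0.5049, 0.1023, 0.0937]
tcp_rot: [[0.128, 0.983, 0.128], [0.697, -0.181, 0.694], [0.706, 0.001, -0.708]]
force: [-3.1, -9.4, 3.2]
opening: 0.458
```

Emit:
{"method": "jog_arm", "body": {"rows": [{"dp": [0.4, 0, 0.4], "turn": [0, 0, 0], "grip": 0.46}, {"dp": [0.7, 0, 0.7], "turn": [0, 0, 0], "grip": 0.46}, {"dp": [0.7, 0, 0.7], "turn": [0, 0, 0], "grip": 0.46}]}}

```text
time_s: 16.2
position: [0.5051, 0.1026, 0.0936]
tcp_rot: [[0.127, 0.983, 0.129], [0.698, -0.181, 0.693], [0.705, 0.002, -0.709]]
force: [-4.5, -13.4, 4.6]
opening: 0.455
```

The force rises to 14 N with hardly any motion, at the geometry expected for the 1.36 rad stop. I'll back off along the tool axis and look.

Emit:
{"method": "jog_arm", "body": {"rows": [{"dp": [-1, 0, -2], "turn": [0, 0, 0], "grip": 0.46}, {"dp": [-2, 0, -6], "turn": [0, 0, 0], "grip": 0.46}, {"dp": [-3, 0, -15], "turn": [0, 0, 0], "grip": 0.46}, {"dp": [-4, 0, -30], "turn": [0, 0, 0], "grip": 0.46}, {"dp": [-5, 0, -50], "turn": [0, 0, 0], "grip": 0.46}, {"dp": [-5, 0, -75], "turn": [0, 0, 0], "grip": 0.46}, {"dp": [-5, 0, -100], "turn": [0, 0, 0], "grip": 0.46}, {"dp": [-5, 0, -100], "turn": [0, 0, 0], "grip": 0.46}, {"dp": [-5, 0, -100], "turn": [0, 0, 0], "grip": 0.46}]}}

```text
time_s: 17.1
position: [0.4915, 0.0308, 0.1614]
tcp_rot: [[0.128, 0.983, 0.129], [0.696, -0.182, 0.695], [0.707, 0.001, -0.707]]
force: [0.1, -0.3, 0.1]
opening: 0.461
```

```bash
python3 - <<'E'
from h import *; from plan import *
commit([1.3+1.4,0,3.1+1.4]); commit([-5,0,-100])
s=bot.read_state(); i=vision.camera_info("wrist"); p,d=vision.capture("wrist")
np.savez("w12.npz",p=p,d=d,pos=i["position"],rot=i["rotation"],cx=i["cx"],cy=i["cy"],f=i["vertical_fov"])
print(load()[0],s["position"],s["force"],s["opening"],s["time_s"])
P,_=vision.capture("scene");Q,_=vision.capture("side")
f=lambda p,x,y:cv2.resize(p[y:y+75,x:x+90,::-1],None,fx=4.4,fy=4.4,interpolation=cv2.INTER_CUBIC)
cv2.imwrite("pics/w12.png",p[...,::-1]); cv2.imwrite("pics/c12.png",np.hstack([f(P,350,100),f(Q,250,220)])); cv2.imwrite("pics/s12.png",P[...,::-1])
E
```

```text
[0.4913104  0.03081979 0.16130782] [0.49154533 0.03083083 0.16138   ] [ 0.06028491 -0.25807493  0.07676008] 0.46062130700914056 17.1
```

View pics/w12.png

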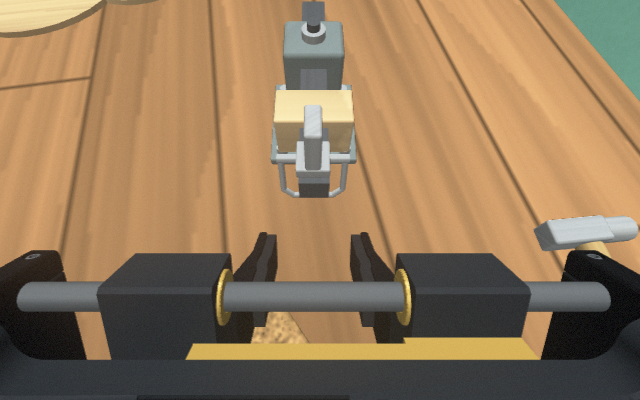

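View pics/c12.png

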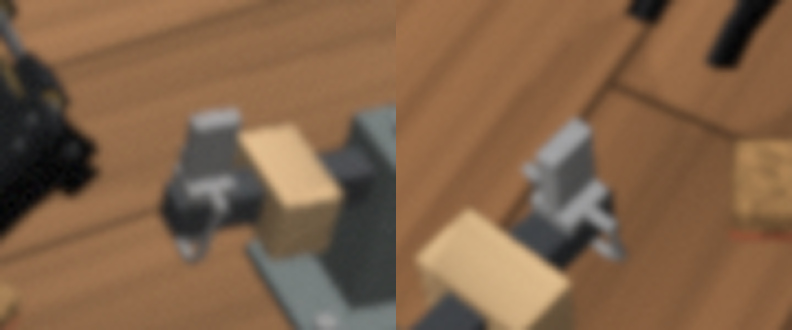

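View pics/s12.png

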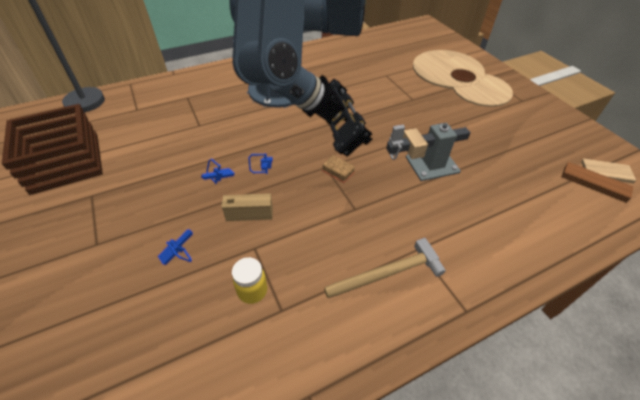

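```bash
python3 - <<'E'
from h import *; from plan import down
q=np.load("w12.npz"); i=dict(vertical_fov=float(q["f"]),cx=float(q["cx"]),cy=float(q["cy"]),position=q["pos"],rotation=q["rot"])
W=cloud("wrist",q["d"],i); R=down(-10.4); T=np.column_stack([-R[:,0],R[:,1],[0,0,1]]); o=np.array([.5093,.1233,.110]); D=((W-o)@T)*1000
p=q["p"]; cv2.imwrite("pics/c13.png",cv2.resize(p[90:215,250:380,::-1],None,fx=4.5,fy=4.5,interpolation=cv2.INTER_CUBIC))
m=(D[...,2]<4)&(D[...,2]>-45)&(abs(abs(D[...,1])-25)<4)&(abs(D[...,0])<45)
for s in (-1,1):
    L=D[m&(D[...,1]*s>0)]; k=np.polyfit(L[:,2],L[:,0],1); print(len(L),L[:,2].min(),"leg angle rad",np.pi/2-np.arctan(-k[0]),"x at z=-30",np.polyval(k,-30))
for u in (300,313,325):
  for v in range(172,202,3): print(u,v,D[v,u].round(1))
for u,v in ((313,130),(313,108),(313,150)): print(u,v,D[v,u].round(1))
E
```

```text
451 -35.01548557300612 leg angle rad 1.41409359278272 x at z=-30 -14.059640479090321
433 -35.325394331000254 leg angle rad 1.5673207415105026 x at z=-30 -17.564452093563766
300 172 [ 13.6 -10.4   7.4]
300 175 [ 13.5 -10.5   2.9]
300 178 [ 14.6 -10.6   0.2]
300 181 [ 16.8 -10.6  -0.5]
300 184 [ 18.4 -10.7  -2.4]
300 187 [ 18.5 -10.8  -7. ]
300 190 [ 18.4 -11.  -12.1]
300 193 [ 18.4 -11.2 -17.1]
300 196 [ 18.5 -11.3 -22.3]
300 199 [ -22.8  -15.1 -110. ]
313 172 [13.6 -0.7  7.3]
313 175 [13.5 -0.7  2.7]
313 178 [14.2 -0.7 -0.4]
313 181 [16.9 -0.7 -0.4]
313 184 [19.  -0.7 -1.3]
313 187 [18.3 -0.7 -7.2]
313 190 [ 18.5  -0.7 -11.8]
313 193 [ 18.   -0.7 -18. ]
313 196 [ 18.6  -0.7 -22. ]
313 199 [ -23.3   -0.6 -111. ]
325 172 [14.3  8.2  8.5]
325 175 [13.6  8.4  3. ]
325 178 [14.5  8.4  0.1]
325 181 [16.6  8.4 -0.9]
325 184 [18.4  8.5 -2.4]
325 187 [18.6  8.6 -6.7]
325 190 [ 18.5   8.8 -11.8]
325 193 [ 18.5   8.9 -17. ]
325 196 [ 18.3   9.1 -22.7]
325 199 [ -23.5   12.8 -111.4]
313 130 [ 9.  -0.7 50.8]
313 108 [-9.6 -0.7 50.4]
313 150 [14.5 -0.7 36.9]
```

View pics/c13.png

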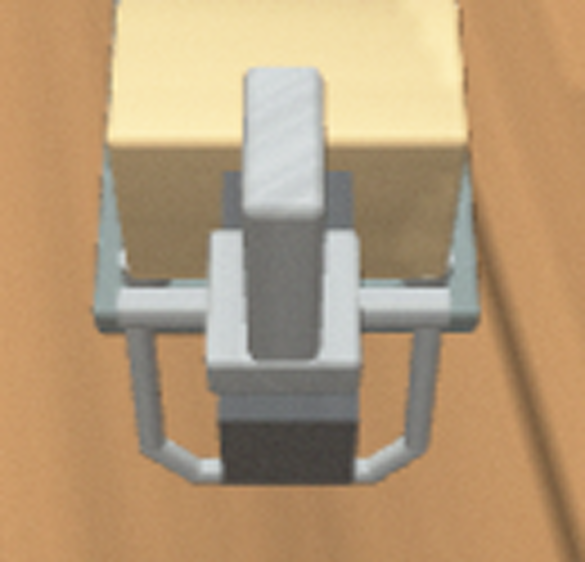

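```bash
python3 - <<'E'
from h import *; from plan import down
q=np.load("w12.npz"); i=dict(vertical_fov=float(q["f"]),cx=float(q["cx"]),cy=float(q["cy"]),position=q["pos"],rotation=q["rot"])
W=cloud("wrist",q["d"],i); R=down(-10.4); T=np.column_stack([-R[:,0],R[:,1],[0,0,1]]); o=np.array([.5093,.1233,.110]); D=((W-o)@T)*1000
for u0,u1 in ((278,290),(334,348)):
    for v in range(166,192,3):
        r=D[v,u0:u1]; r=r[(r[:,2]>-45)&(r[:,0]>-6)]
        if len(r): print(u0,v,np.median(r,0).round(1))
for u in (294,296,332,334): print(u,[D[v,u].round(1) for v in (193,195,196)])
E
```

```text
278 166 [  3.5 -25.6  -0.2]
278 169 [  4.2 -25.5  -3.4]
278 172 [  4.6 -25.8  -7.4]
278 175 [  4.7 -25.6 -11.9]
278 178 [  6.2 -25.5 -14.2]
278 181 [  6.8 -25.7 -18. ]
278 184 [  7.4 -25.1 -22. ]
278 187 [  8.1 -25.  -25.9]
278 190 [  8.9 -24.1 -29.7]
334 166 [ 3.3 23.8 -0.7]
334 169 [ 3.8 23.7 -4.2]
334 172 [ 4.6 23.6 -7.5]
334 175 [  5.3  23.9 -11. ]
334 178 [  6.3  24.1 -14.1]
334 181 [  6.7  23.6 -18.3]
334 184 [  7.3  23.8 -22.2]
334 187 [  8.3  23.6 -25.6]
334 190 [  9.   21.5 -29.6]
294 [array([  9.3, -17.1, -34.4]), array([ 10.4, -17.2, -36.2]), array([ 11. , -17.2, -36.8])]
296 [array([  9. , -15.4, -35. ]), array([ 11.3, -15.3, -34.4]), array([ 11.4, -15.4, -36. ])]
332 [array([  9.2,  15.7, -34.7]), array([ 10.2,  15.8, -36.5]), array([ 10.8,  15.8, -37.4])]
334 [array([  8.9,  17.5, -35.3]), array([ 10.7,  17.5, -35.5]), array([ 10.8,  17.6, -37.4])]
```

The leg slope gives about 1.38 rad on both sides (the stop is at 1.36). The cross piece is at x ≈ 9–11 mm under the bar, and the pin is seated. The robot is clear of everything, so I'm handing in.

```bash
python3 -c "
from rig import bot
s=bot.read_state(); print(s['time_s'],s['force']); print(bot.hand_in())"
```

```text
17.25 [ 0.18443408  0.409131   -0.86466211]
the job is handed in; nothing more can be done
None
```

The linchpin is fully seated in the bar's hole, its ring is swung down to the stop, and I handed the job in at 17.25 s.

- **Pin:** I took the grey pin from the rack and lowered it into the hole. The hole was first located by camera, with two estimates agreeing within 0.3 mm. The shank went in without catching on the rim and I pressed to a hard stop at about 20 N. With the hand open, the tab top measured about 51 mm above the bar, as it should when seated, and the ring stuck out past the bar's end.
- **Ring:** I pushed both legs down with the fingers straddling the bar. Pressing at the stop raised the force from about 5 N to about 15 N with roughly 0.3 mm of motion per mm commanded. After I let go, the leg slope measured about 1.38 rad against the stated 1.36, with the cross piece under the bar at the pin's foot.
- **Disagreements:** My first automatic fit of the leg angle gave 1.41 and 1.57 rad because points from the stop block got mixed in. I refitted on leg points only. I also felt no clear click from the sprung ball, only a side force of a few newtons.
- **Other objects:** I did not touch the hammer, sanding block, jar or blue look-alikes, and the last scene view shows them where they were. The robot is touching nothing.

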